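# Recharge the water-filter cassette and clamp it tight

### The arm

A 6-joint arm with a two-finger parallel gripper is mounted at the origin on the work surface. World frame = base frame: x ahead of the robot, y to its left, z up, the work surface at z = 0. Lengths are in mm, angles in rad, forces in N, time in s.
With the tool pointing down it reaches from about 300 to 775 mm from the base axis. Payload 14.6 kg.
Tool frame: the origin (TCP) lies midway between the tips of the shut fingers; the grasp point (between the pads) lies 19 mm behind it (manip.grasp_offset is the distance from the TCP to the grasp point, in mm); z points along the fingers, y is the line along which they close (so a half turn about z gives the same grasp; the last joint's range is limited). The gripper opens to 94 mm and grips with 3 to 60 N. Pads are 16 mm wide; open, the fingers measure 119 mm over their backs; the gripper's body (75 mm by 177 mm) begins 78 mm behind the grasp point.
Start: joints at [1.196, 0.3, 1.521, -0, 1.321, -0.067], TCP at [166.627, 524.142, 205.446] pointing down, gripper open.
Joint ranges: [-3.03, 3.03], [-0.79, 2.21], [0.23, 2.52], [-1.04, 4.18], [0, 3.07], [-2.55, 2.55]. Speed limits (rad/s): [2.22, 2.22, 2.57, 3.14, 3.14, 3.14].

### API

Orientations are given as [roll, pitch, yaw] about the fixed x, y, z axes, in that order (R = Rz(yaw) Ry(pitch) Rx(roll)).
In Python, from cell import manip, viewer gives the robot as it stands. The module is installed in compiled form; this text tells all that it offers.
- The arm moves only by the tool move_arm, never from a script. Its argument "moves" is a list of rows, each a list of 4 numbers: the shift along the tool's x, y, z in m, then the turn about the tool's z in rad. A call has 1 to 12 rows; each row is the pose to reach, as a shift and turn from the pose commanded when the call began, along the tool's axes at that moment; what a row does not reach only later rows make up. A row lasts 1/10 s, in which the tool goes at most 50 mm and 8.59 degrees, less where a joint would pass 70% of its speed; a pose out of reach is approached as far as the arm can. A call with a gripper value outside its range is refused whole. "jaw" is the finger opening in m, from 0 to 0.094, set as the call begins (left out, the last holds). The fingers move at their own pace and stop on an object; "squeeze" is the grip in N (left out, the last holds). Time passes only in rows, so rows that repeat a pose let the fingers close. It gives the time, the measured TCP pose, the force, the opening and the grip force at its end, in the units of the state.
- manip.read_state(): the state, without advancing time (a new reading comes with each control period).
- viewer.camera(name): name is "side" or "top" or "wrist"; returns a dict with "frame" (400x640x3 uint8, blue, green, red), "z_map" (400x640 float32, mm along the optical axis (not along the pixel's ray), 0 where there is no reading), "fx", "fy", "cx", "cy" (pixels), "D" ([k1, k2, p1, p2, k3] as OpenCV has them; the pictures are not rectified), "origin" and "orientation" of the camera in the world. Camera axes: x right, y down, z forward; pixel columns grow to the right and rows downward; lengths in mm; the calibration is good to about 2 mm. A picture is of the moment at which its call begins.
- manip.sign_off(): hands the job in; it is judged then, once.
The state is a dict: "clock": time; "joints": joint angles; "qd": joint speeds; "effort": joint torques, N m; "eef_pos": TCP position; "eef_rot": TCP orientation; "wrist_force": force on the tool from outside, world axes, zero at the start; "moment": the same for the moment, N m; "finger_gap": finger opening in mm; "finger_force": force on a finger pad.
Only numpy, scipy, OpenCV 4.12 (cv2) and the standard library are available. Lean on these libraries where they do the work, as an engineer would, in place of code of your own. Each camera call takes 0.05 s, during which the arm holds its last target. There are 200 camera calls.

### The job

Drop every mineral puck on the sill into a pocket of its own in the filter cassette, then slide the cover fully home. Turn the captive nut clockwise by hand until its pointer meets the short mark, and from there with the wrench only, until it stops at the long mark. Finally lay the wrench flat on its cork mat again; do not disturb the other things on the sill.

Things in the scene. Friction and masses are not known exactly. Their poses are not given: they have to be found in the camera images.
- cassette: Water-filter cassette fixed to the sill; origin at the underside below the middle of the pocket block, z up. Dark base plate x -67..67, y -118..192 mm. White block of 3 x 2 square pockets, 35 x 35 mm, 3 mm walls: centres x = -38, 0, 38, y = -19, 19 mm; floor 6 mm, rims 30 mm above the sill. Rails at x = +-62.5 (30 tall). Clamp nut at x 0, y -66.
- mark_short (a point): Middle of the short black mark (8 mm long, 38 mm from the nut's axis, pointing at it) on the white ledge beyond the nut. Ledge: cassette x -40..40, y -116..-94 mm, top 36 mm above the sill. The nut's pointer is at this mark at joint value 3.9.
- mark_long (a point): Middle of the long black mark (20 mm long, 44 mm from the nut's axis) on the same ledge. The nut's pointer is at this mark at joint value 5.1, the stop.
- cover (a joint): Sliding aluminium cover, 124 x 82 x 4 mm, top 35 mm above the sill, with a forked tongue towards -y (34 wide, reaching 86 mm from the plate's middle). Value in m along the cassette's +y: 0 = fully home (over all pockets, fork around the stud below the nut), 0.152 = fully open. Slides with about 1.5 N. It starts open.
- cover_grip (a point): Middle of the cover's upright black grip, a bar 34 (cassette x) x 10 (cassette y) x 24 mm tall; this point is 50 mm above the sill and the bar's top 59 mm. It moves with the cover; at home it is at x 0, y 20 mm in the cassette frame.
- nut_turn (a joint): Captive brass hex clamp nut on a vertical axis; value in rad, grows as it turns clockwise seen from above. Range 0 to 5.1 (stop). 3.9: pointer at the short mark (hand-tight); 5.1: at the long mark (fully tight). About 0.12 N m to turn; stays where it is left.
- nut: The nut: hexagon 32 mm across flats, 18 mm tall, from 39 to 57 mm above the sill. Origin on its axis 35.5 mm above the sill; z up; it turns with the nut: its +x axis is the direction of the pointer (on the round flange, 46 mm diameter, below the hexagon), and its flats face +x and every 60 deg from there.
- nut_top (a point): Centre of the top face of the hexagon, 57 mm above the sill.
- wrench: Open-ended wrench lying flat on the cork mat. Origin: underside of the handle, at the handle's middle; +x points to the jaw, z up. Black handle x -55..55 mm, 16 wide, 18 tall; steel jaw 10 thick (its underside level with the handle's), 59 wide: two prongs 12 wide, 34.6 mm gap between them, from x 81 (bottom of the gap) to 116 mm. 200 g.
- wrench_jaw (a point): Centre of the wrench's jaw gap, 101.5 mm from the wrench's origin along its x and 5 mm above its underside: where the nut's axis comes when the wrench is on the nut.
- mat: Cork mat, fixed, 240 (its x) x 100 (its y) x 3 mm; origin at the middle of its underside. The wrench starts on it.
- puck0_mid (a point): Middle of a white ceramic mineral puck, an upright disc 26 mm diameter, 20 mm tall, 25 g, standing on the sill (this point 10 mm above it). Four to six of these pucks are present.
- puck1_mid (a point): Middle of a white ceramic mineral puck, an upright disc 26 mm diameter, 20 mm tall, 25 g, standing on the sill (this point 10 mm above it). Four to six of these pucks are present.
- puck2_mid (a point): Middle of a white ceramic mineral puck, an upright disc 26 mm diameter, 20 mm tall, 25 g, standing on the sill (this point 10 mm above it). Four to six of these pucks are present.
- puck3_mid (a point): Middle of a white ceramic mineral puck, an upright disc 26 mm diameter, 20 mm tall, 25 g, standing on the sill (this point 10 mm above it). Four to six of these pucks are present.
- puck4_mid (a point): Middle of a white ceramic mineral puck, an upright disc 26 mm diameter, 20 mm tall, 25 g, standing on the sill (this point 10 mm above it). Four to six of these pucks are present.
- puck5_mid (a point): Middle of a white ceramic mineral puck, an upright disc 26 mm diameter, 20 mm tall, 25 g, standing on the sill (this point 10 mm above it). Four to six of these pucks are present.
- pillcase: Bystander, not to be disturbed: folded white and clear plastic pill case, 55 x 100 x 18 mm, loose; origin at the middle of its underside.
- stopper: Bystander, not to be disturbed: glass carafe stopper standing on its wide foot, 44 diameter, 49 tall mm, loose; origin at the middle of its underside.
- bowl: Bystander, not to be disturbed: green melamine bowl, 130 diameter, 55 tall mm, loose; origin at the middle of its underside.
- timer: Bystander, not to be disturbed: chrome bell timer with a dial on top, 74 diameter, 60 tall mm, loose; origin at the middle of its underside.
- vial: Bystander, not to be disturbed: tall frosted vial, 34 diameter, 142 tall mm, loose; origin at the middle of its underside.
- mug: Bystander, not to be disturbed: white mug, 80 diameter, 85 tall mm, loose; origin at the middle of its underside.
- jar: Bystander, not to be disturbed: glass jar, 68 diameter, 90 tall mm, loose; origin at the middle of its underside.

How it is judged:
By the outcome, as a careful person would: the job done as asked, in the order asked, and still so for the second after the job is handed in, with the robot touching nothing.
Of puck0, puck1, puck2, puck3, puck4, puck5 only 4 to 6 are there at a start; the rules pass over those that are not, and their reading is None.
At some moment in a run one of puck0, puck1, puck2, puck3, puck4, puck5 may be knocked a few centimetres aside while the robot is not near it.
Once in a run the grip may slacken for a moment while it holds something.
It also fails if it takes over 192 s, if anything falls off the work surface, if the arm or the gripper's body presses on something with over 40 N, if the wrist force passes 120 N, or if a joint passes its speed limit or range.

## Working session

There is one attempt and no reset: what is moved stays moved. The work goes in short steps, Python scripts to look and compute and a tool call to move; the robot and the scene stay as the last step left them, time stands still between calls to the robot, and variables do not carry over. Pictures are saved under pics/ and viewed, at most 14 in all, crops included, and the job is handed in when it is done.

Besides the shell and the picture viewer there is one more tool, called in YAML: its name, and indented under it one key for each argument. move_arm: Moves the arm, as the interface text tells. Its arguments: {"type":"object","properties":{"moves":{"type":"array"},"jaw":{"type":"number"},"squeeze":{"type":"number"}},"required":["moves"]}

```bash
mkdir -p pics; ls; cat > h.py <<'E'
import numpy as np, cv2
from cell import manip, viewer
from scipy.spatial.transform import Rotation as R
def snap(n,fn=None):
    c=viewer.camera(n)
    if fn: cv2.imwrite('pics/'+fn,c['frame'])
    return c
def K(c): return np.array([[c['fx'],0,c['cx']],[0,c['fy'],c['cy']],[0,0,1.]])
def rot(c):
    o=np.array(c['orientation'],float)
    return o if o.shape==(3,3) else R.from_euler('xyz',o).as_matrix()
def ray(c,uv):
    p=cv2.undistortPoints(np.array(uv,float).reshape(-1,1,2),K(c),np.array(c['D'],float)).reshape(-1,2)
    return np.c_[p,np.ones(len(p))]
def atz(c,uv,z):
    d=ray(c,uv)@rot(c).T; o=np.array(c['origin'],float)
    return o+d*((z-o[2])/d[:,2])[:,None]
def deep(c,uv):
    uv=np.array(uv).reshape(-1,2); d=ray(c,uv)
    zz=np.array([c['z_map'][int(round(v)),int(round(u))] for u,v in uv])
    return np.array(c['origin'])+(d*zz[:,None])@rot(c).T
def cloud(c):
    v,u=np.mgrid[0:400,0:640]; uv=np.c_[u.ravel(),v.ravel()]
    P=np.array(c['origin'])+(ray(c,uv)*c['z_map'].reshape(-1,1))@rot(c).T
    return P.reshape(400,640,3)
def proj(c,P):
    Rm=rot(c).T; t=-Rm@np.array(c['origin'],float)
    return cv2.projectPoints(np.array(P,float).reshape(-1,3),cv2.Rodrigues(Rm)[0],t,K(c),np.array(c['D'],float))[0].reshape(-1,2)
E
python3 - <<'E'
from h import *
print(manip.read_state())
for n in ['top','side']:
    c=snap(n,n+'0.png'); print(n,{k:c[k] for k in c if k not in('frame','z_map')})
E
```

```text
pics
{'clock': 0.0, 'joints': array([ 1.19637585e+00,  3.00437621e-01,  1.52157430e+00,  1.99985099e-05,
        1.32070381e+00, -6.65906654e-02]), 'qd': array([-8.61938707e-04,  4.77794506e-04, -6.47751923e-05,  8.19925677e-04,
       -1.13550246e-03,  7.96062463e-04]), 'effort': array([-2.02225834e-03, -5.31811953e+01, -3.52723718e+01,  7.06928736e-02,
        2.45281780e-02, -1.18860912e-04]), 'eef_pos': array([166.54257411, 523.90565585, 204.907563  ]), 'eef_rot': array([-3.14047335e+00, -9.40591898e-05,  2.83375782e+00]), 'wrist_force': array([-0.05122434,  0.62581604,  0.28322682]), 'moment': array([-0.02304025, -0.00098412,  0.00867369]), 'finger_force': 0.0, 'finger_gap': 94.13438539022542}
top {'fx': 402.23069276746827, 'fy': 402.23069276746827, 'cx': 320.4498627094125, 'cy': 196.31473978742915, 'D': array([0.03254385, 0.        , 0.        , 0.        , 0.        ]), 'origin': array([ 429.66047611,    9.18415846, 1056.27036677]), 'orientation': array([-3.01006382e+00,  1.37537831e-03, -1.58784049e+00])}
side {'fx': 389.8723123176158, 'fy': 389.8723123176158, 'cx': 321.8515796040805, 'cy': 197.1851934911713, 'D': array([-0.01254918,  0.        ,  0.        ,  0.        ,  0.        ]), 'origin': array([ 104.11546968, -505.23619116,  679.30241671]), 'orientation': array([-2.29465299, -0.00372738, -0.75542957])}
```

View pics/top0.png

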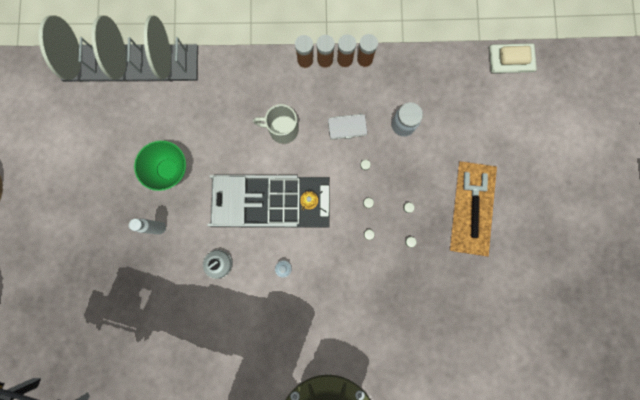

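View pics/side0.png

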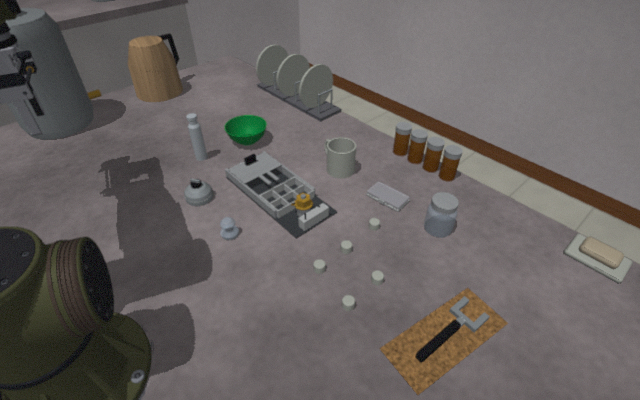

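The top view shows five pucks at (365,164), (368,203), (369,234), (408,207) and (411,241). The cassette is around (270,201) with its nut at (310,200), and the wrench is on its mat at (475,208) with the jaw pointing up the image. I'll measure these in enlarged crops.

```bash
python3 - <<'E'
from h import *
c=snap('top')
f=c['frame']
a=cv2.resize(f[165:240,200:340],None,fx=5.6,fy=5.6,interpolation=cv2.INTER_CUBIC)
b=cv2.resize(f[155:260,345:500],None,fx=5,fy=5,interpolation=cv2.INTER_CUBIC)
cv2.imwrite('pics/cas.png',a);cv2.imwrite('pics/wr.png',b)
P=cloud(c)
# pucks: white above z 14..26 
for (u,v) in [(365,164),(368,203),(369,234),(408,207),(411,241)]:
    w=(slice(v-9,v+10),slice(u-9,u+10)); g=f[w].min(2)
    m=(g>190); ys,xs=np.nonzero(m); uv=np.array([[u-9+xs.mean(),v-9+ys.mean()]])
    print(m.sum(),uv.round(1),atz(c,uv,18).round(1),P[w][m][:,2].mean().round(1))
m=(f[:,:,2]<70)&(P[:,:,2]>10)
hs=m.copy();hs[:,:455]=0;hs[:,495:]=0;hs[:160]=0;hs[260:]=0
ys,xs=np.nonzero(hs);print(len(xs));r=cv2.minAreaRect(np.c_[xs,ys].astype(np.float32));print(r, atz(c,cv2.boxPoints(r),20).round(1))
E
```

```text
55 [[365.5 164.2]] [[ 650.1 -111.6   18. ]] 20.0
57 [[368.4 202.5]] [[ 548.8 -116.1   18. ]] 20.4
61 [[369.  234.4]] [[ 466.1 -114.8   18. ]] 20.7
58 [[409.1 207.4]] [[ 534.1 -220.8   18. ]] 38.0
62 [[410.9 241.7]] [[ 445.8 -221.3   18. ]] 36.7
263
((474.80999755859375, 216.490966796875), (6.896946907043457, 41.143856048583984), 2.726310968399048) [[ 455.8 -372.4   20. ]
 [ 561.4 -384.5   20. ]
 [ 560.2 -402.1   20. ]
 [ 454.7 -389.7   20. ]]
```

View pics/cas.png

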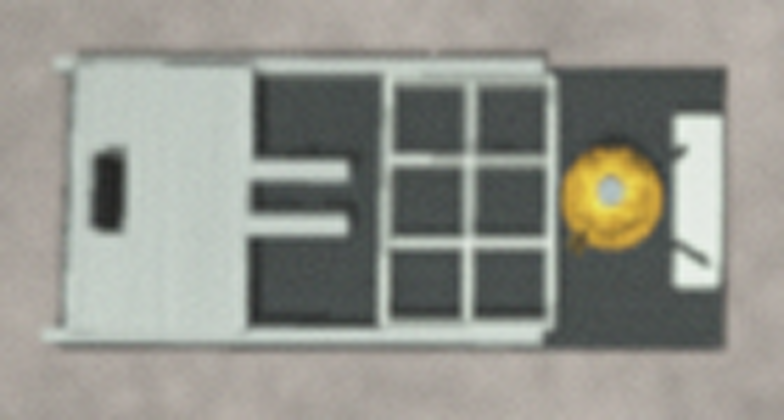

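View pics/wr.png

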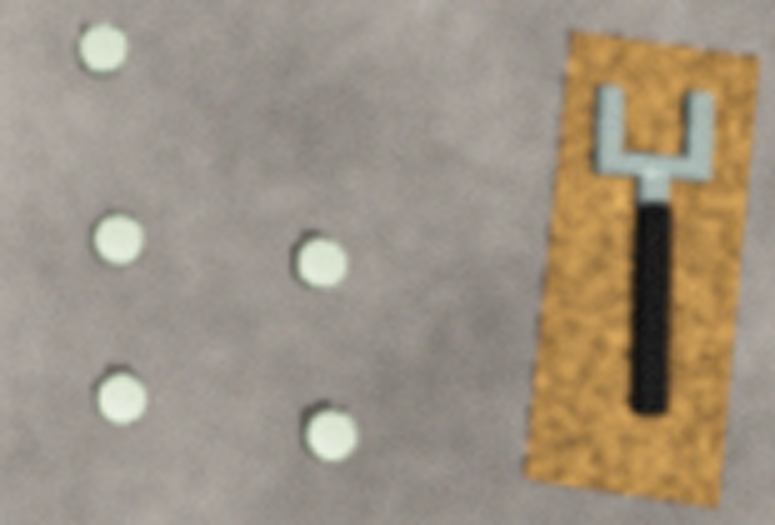

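The crops show the plate's right corners at crop (727,67) and (727,348), and the pocket wall crossings at (469,160) and (469,243). The nut top is at (612,190) with its pointer at lower left (578,245). The short mark is at (680,152) and the long mark at (690,252). The wrench prong ends are at about (610,88) and (700,93), and the handle end is at (648,410).

```bash
python3 - <<'E'
from h import *
c=snap('top')
def un(p,s,o): return (np.array(p,float)+.5)/s-.5+np.array(o)
pts=[((727,67),(67,-118,4)),((727,348),(-67,-118,4)),((469,160),(19,0,30)),((469,243),(-19,0,30)),((550,160),(19,-38,30)),((550,243),(-19,-38,30)),((387,160),(19,38,30)),((387,243),(-19,38,30)),((672,114),(40,-94,36)),((672,288),(-40,-94,36))]
L=np.array([p[1] for p in pts],float); uv=un([p[0] for p in pts],5.6,(200,165))
W=np.array([atz(c,uv[i:i+1],L[i,2])[0] for i in range(len(L))])
lc=L[:,:2].mean(0);wc=W[:,:2].mean(0);A=L[:,:2]-lc;B=W[:,:2]-wc
th=np.arctan2((A[:,0]*B[:,1]-A[:,1]*B[:,0]).sum(),(A*B).sum())
Rm=np.array([[np.cos(th),-np.sin(th)],[np.sin(th),np.cos(th)]]);t=wc-Rm@lc
print('cassette',t.round(1),th.round(4)); print((W[:,:2]-(L[:,:2]@Rm.T+t)).round(1).tolist())
nut=Rm@[0,-66]+t;print('nut',nut)
for n,p,z in [('nuttop',(612,190),58),('short',(680,152),36),('long',(690,252),36),('ptr',(578,245),39)]:
    q=atz(c,[un(p,5.6,(200,165))],z)[0];d=q[:2]-nut;print(n,q.round(1),np.hypot(*d).round(1),np.degrees(np.arctan2(d[1],d[0])).round(1))
for n,p,z in [('prongL',(610,88),13),('prongR',(700,93),13),('hend',(648,412),21),('htop',(654,204),21),('m1',(570,30),3),('m2',(757,57),3),('m3',(718,507),3),('m4',(526,479),3)]:
    print(n,atz(c,[un(p,5,(345,155))],z)[0].round(1))
E
```

```text
cassette [556.1 103.9] -0.0153
[[0.1, -1.3], [1.0, -0.7], [0.2, 0.1], [-0.2, -0.3], [0.1, 0.9], [-0.3, 0.7], [0.2, -0.2], [-0.1, -0.8], [-0.5, 0.7], [-0.5, 0.8]]
nut [555.09682146  37.89174606]
nuttop [556.7  37.4  58. ] 1.7 -18.9
short [576.5   6.6  36. ] 37.9 -55.7
long [530.4   2.9  36. ] 42.8 -125.2
ptr [534.2  53.6  39. ] 26.2 143.0
prongL [ 624.9 -376.3   13. ]
prongR [ 621.4 -422.9   13. ]
hend [ 455.3 -381.6   21. ]
htop [ 562.1 -392.    21. ]
m1 [ 658.5 -360.9    3. ]
m2 [ 642.  -458.2    3. ]
m3 [ 406.7 -420.7    3. ]
m4 [ 422.3 -323.5    3. ]
```

```bash
cat >> h.py <<'E'
def plan(*T):
    """targets (x,y,z,yaw): shift/turn from the present pose in tool axes"""
    s=manip.read_state(); Rm=R.from_euler('xyz',s['eef_rot']).as_matrix()
    for t in T:
        d=Rm.T@(np.array(t[:3])-s['eef_pos'])/1000
        w=-(t[3]-s['eef_rot'][2]); w=(w+np.pi)%(2*np.pi)-np.pi
        print(d.round(4).tolist(),round(w,3))
E
python3 -c "
from h import *
plan((400,200,205,1.571),(650,-112,110,1.571))"
```

```text
[-0.3206, -0.2381, 0.0003] 1.263
[-0.6534, -0.4596, 0.0954] 1.263
```

move_arm:
  moves:
    - [-0.32, -0.238, 0, 1.263]
    - [-0.32, -0.238, 0, 1.263]
    - [-0.32, -0.238, 0, 1.263]
    - [-0.32, -0.238, 0, 1.263]
    - [-0.32, -0.238, 0, 1.263]
    - [-0.32, -0.238, 0, 1.263]
    - [-0.32, -0.238, 0, 1.263]
    - [-0.32, -0.238, 0, 1.263]
    - [-0.32, -0.238, 0, 1.263]
    - [-0.653, -0.46, 0.05, 1.263]
    - [-0.653, -0.46, 0.05, 1.263]
    - [-0.653, -0.46, 0.05, 1.263]
  jaw: 0.06

```text
clock: 1.4
eef_pos: [493.4, 82.6, 186.7]
eef_rot: [3.141, -0.0, 1.571]
wrist_force: [0.2, 0.7, -0.9]
finger_gap: 59.8
finger_force: 0.0
```

```bash
python3 -c "
from h import *
plan((650,-112,140,1.5708))"
```

```text
[-0.1947, 0.1565, 0.0468] 0.001
```

move_arm:
  moves:
    - [-0.195, 0.157, 0.047, 0]
    - [-0.195, 0.157, 0.047, 0]
    - [-0.195, 0.157, 0.047, 0]
    - [-0.195, 0.157, 0.047, 0]
    - [-0.195, 0.157, 0.047, 0]
    - [-0.195, 0.157, 0.047, 0]
    - [-0.195, 0.157, 0.047, 0]
    - [-0.195, 0.157, 0.047, 0]

```text
clock: 2.2
eef_pos: [649.2, -110.0, 140.1]
eef_rot: [3.142, -0.0, 1.571]
wrist_force: [0.1, -0.3, 0.4]
finger_gap: 59.8
finger_force: 0.0
```

```bash
python3 - <<'E'
from h import *
s=manip.read_state();print(s['eef_pos'],s['eef_rot'],s['finger_gap'])
c=snap('wrist','w0.png');print(c['origin'],c['orientation'],c['fx'],c['cx'],c['cy'])
print(proj(c,[[650,-112,20],[549,-116,20],[466,-115,20]]).round(0).tolist())
plan((650,-112,10,1.5708))
E
```

```text
[ 649.16398975 -109.95706944  140.12358668] [ 3.14155247e+00 -1.56916468e-04  1.57135079e+00] 59.8167986024402
[649.26414174 -28.6037707  319.30805205] [2.85330895e+00 1.93708521e-04 1.22729616e-03] 305.7876528747803 320.44921890967254 200.56849144064637
[[321.0, 196.0], [222.0, 199.0], [142.0, 198.0]]
[-0.0023, 0.0007, 0.1305] 0.001
```

View pics/w0.png

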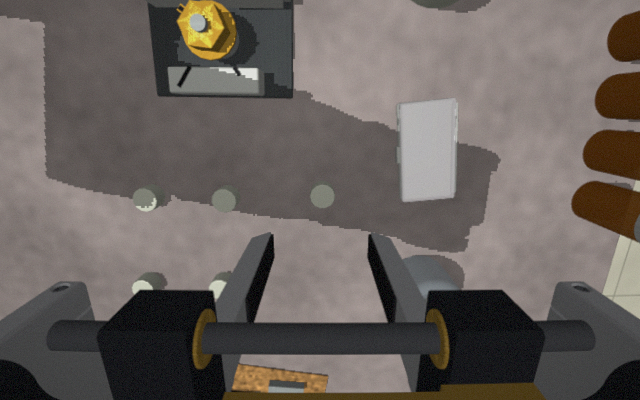

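The wrist picture shows pucks at (322,196), (224,200) and (145,199), which is within a pixel or two of the positions projected from the top-view measurement. Now I'll grasp the first puck.

move_arm:
  moves:
    - [-0.002, 0.001, 0.05, 0]
    - [-0.002, 0.001, 0.09, 0]
    - [-0.002, 0.001, 0.12, 0]
    - [-0.002, 0.001, 0.129, 0]
    - [-0.002, 0.001, 0.129, 0]

```text
clock: 2.75
eef_pos: [650.2, -112.0, 11.0]
eef_rot: [-3.141, -0.0, 1.572]
wrist_force: [-0.1, -0.2, 0.6]
finger_gap: 59.9
finger_force: 0.0
```

move_arm:
  moves:
    - [0, 0, 0, 0]
    - [0, 0, 0, 0]
    - [0, 0, 0, 0]
    - [0, 0, 0, 0]
    - [0, 0, 0, 0]
    - [0, 0, -0.05, 0]
    - [0, 0, -0.06, 0]
    - [0, 0, -0.06, 0]
  jaw: 0.015
  squeeze: 15

```text
clock: 3.55
eef_pos: [651.6, -113.1, 73.2]
eef_rot: [3.138, 0.001, 1.571]
wrist_force: [0.2, -0.8, -0.6]
finger_gap: 25.5
finger_force: 15.0
```

```bash
cat >> h.py <<'E'
C0=np.array([556.1,103.9]); TH=-0.0153
def cas(x,y):
    return C0+np.array([[np.cos(TH),-np.sin(TH)],[np.sin(TH),np.cos(TH)]])@[x,y]
E
python3 -c "
from h import *
print(manip.read_state()['finger_gap'],manip.read_state()['clock'])
plan((*cas(38,19),75,1.5708),(*cas(38,19),34,1.5708))
for p in [(38,19),(38,-19),(0,19),(0,-19),(-38,19)]:print(cas(*p))"
```

```text
25.531637992643557 3.55
[0.2354, -0.0572, -0.0022] -0.0
[0.2354, -0.0573, 0.0388] -0.0
[594.38624104 122.31639887]
[593.80486372  84.32084649]
[556.39068866 122.89777619]
[555.80931134  84.90222381]
[518.39513628 123.47915351]
```

move_arm:
  moves:
    - [0.235, -0.057, -0.002, 0]
    - [0.235, -0.057, -0.002, 0]
    - [0.235, -0.057, -0.002, 0]
    - [0.235, -0.057, -0.002, 0]
    - [0.235, -0.057, -0.002, 0]
    - [0.235, -0.057, -0.002, 0]
    - [0.235, -0.057, -0.002, 0]
    - [0.235, -0.057, -0.002, 0]
    - [0.235, -0.057, 0.02, 0]
    - [0.235, -0.057, 0.039, 0]
    - [0.235, -0.057, 0.039, 0]
    - [0.235, -0.057, 0.039, 0]

```text
clock: 4.75
eef_pos: [593.7, 121.2, 32.0]
eef_rot: [-3.141, 0.0, 1.569]
wrist_force: [-0.3, -0.6, 0.3]
finger_gap: 25.5
finger_force: 15.0
```

```bash
python3 -c "
from h import *
s=manip.read_state();print(s['finger_gap'],s['wrist_force'],s['eef_pos'])
snap('wrist','w1.png')
plan((548.8,-116,75,1.5708),(548.8,-116,11,1.5708))"
```

```text
25.453131391355075 [-0.32111503 -0.59678237  0.25467446] [593.72925426 121.22032357  31.96536491]
[-0.2376, -0.045, -0.0425] -0.001
[-0.2376, -0.045, 0.0215] -0.001
```

View pics/w1.png

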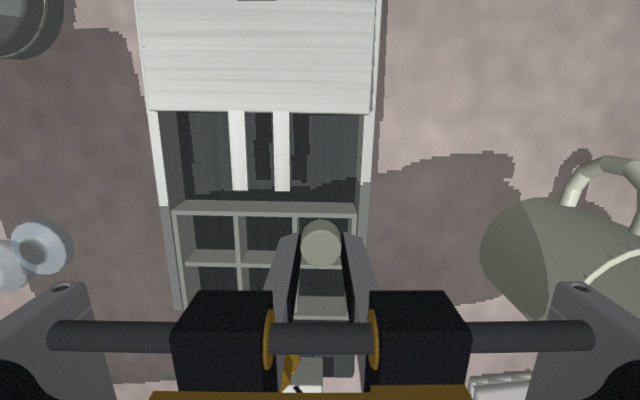

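The picture shows the puck between the fingers at (321,242), inside the upper-right pocket. I'll release it and go to the next puck.

move_arm:
  moves:
    - [0, 0, 0, 0]
    - [0, 0, 0, 0]
    - [0, 0, 0, 0]
    - [0, 0, -0.043, 0]
    - [-0.238, -0.045, -0.043, 0]
    - [-0.238, -0.045, -0.043, 0]
    - [-0.238, -0.045, -0.043, 0]
    - [-0.238, -0.045, -0.043, 0]
    - [-0.238, -0.045, -0.043, 0]
    - [-0.238, -0.045, -0.043, 0]
    - [-0.238, -0.045, -0.043, 0]
    - [-0.238, -0.045, -0.03, 0]
  jaw: 0.05

```text
clock: 6.0
eef_pos: [549.6, -115.1, 62.9]
eef_rot: [3.139, 0.001, 1.572]
wrist_force: [1.2, -0.2, -0.9]
finger_gap: 49.9
finger_force: 0.0
```

```bash
cat >> h.py <<'E'
PK=[(548.8,-116),(466.1,-114.8),(534.1,-220.8),(445.8,-221.3)]
def look(fn=None):
    c=snap('top',fn); f=c['frame']; P=cloud(c)
    g=((f.min(2)>150)&(f.max(2).astype(int)-f.min(2)<45)&(P[:,:,2]>9)&(P[:,:,2]<50)).astype(np.uint8)
    n,l,st,ce=cv2.connectedComponentsWithStats(g)
    for i in range(1,n):
        if 20<st[i,4]<110: print('blob',st[i,4],ce[i].round(1),atz(c,[ce[i]],18)[0].round(1))
E
python3 -c "
from h import *
look()
plan((548.8,-116,11,1.5708))"
```

```text
blob 34 [261.5 124.9] [761.5 162.   18. ]
[-0.0016, 0.0007, 0.0486] 0.002
```

```bash
cat >> h.py <<'E'
def wpucks():
    for n in ('wrist','top'):
        c=snap(n); P=cloud(c); z=P[:,:,2]
        g=((z>16)&(z<24)&(P[:,:,1]<-60)&(P[:,:,1]>-310)&(c['z_map']>0)).astype(np.uint8)
        k,l,st,ce=cv2.connectedComponentsWithStats(g)
        for i in range(1,k):
            if st[i,4]>25: print(n,st[i,4],P[l==i].mean(0).round(1),np.ptp(P[l==i],axis=0).round(0))
E
python3 -c "
from h import *
wpucks()"
```

```text
wrist 4914 [755.5 -87.4  18.2] [61. 60.  5.]
wrist 821 [ 468.1 -115.7   19.8] [25. 25.  7.]
wrist 827 [ 549.6 -116.5   19.8] [25. 25.  6.]
wrist 170 [ 737.4 -197.5   19.4] [16. 17.  8.]
top 375 [755.7 -87.9  18.7] [58. 56.  8.]
```

move_arm:
  moves:
    - [-0.001, 0, 0.03, 0]
    - [-0.001, 0, 0.049, 0]
    - [-0.001, 0, 0.051, 0]
    - [-0.001, 0, 0.051, 0]

```text
clock: 6.55
eef_pos: [548.6, -116.3, 11.0]
eef_rot: [-3.141, -0.0, 1.572]
wrist_force: [0.4, 0.7, 0.2]
finger_gap: 49.7
finger_force: 0.0
```

move_arm:
  moves:
    - [0, 0, 0, 0]
    - [0, 0, 0, 0]
    - [0, 0, 0, 0]
    - [0, 0, 0, 0]
    - [0, 0, -0.045, 0]
    - [0, 0, -0.064, 0]
    - [0, 0, -0.066, 0]
    - [0, 0, -0.066, 0]
  jaw: 0.015

```text
clock: 7.35
eef_pos: [548.4, -116.8, 76.7]
eef_rot: [3.141, 0.0, 1.571]
wrist_force: [0.7, 0.0, -1.1]
finger_gap: 25.2
finger_force: 15.0
```

```bash
python3 -c "
from h import *
plan((*cas(38,-19),75,1.5708),(*cas(38,-19),34,1.5708))"
```

```text
[0.2012, 0.0454, 0.0017] -0.0
[0.2012, 0.0454, 0.0427] -0.0
```

move_arm:
  moves:
    - [0.05, 0.045, 0, 0]
    - [0.201, 0.045, 0, 0]
    - [0.201, 0.045, 0, 0]
    - [0.201, 0.045, 0, 0]
    - [0.201, 0.045, 0, 0]
    - [0.201, 0.045, 0, 0]
    - [0.201, 0.045, 0, 0]
    - [0.201, 0.045, 0.02, 0]
    - [0.201, 0.045, 0.042, 0]
    - [0.201, 0.045, 0.042, 0]
    - [0.201, 0.045, 0.042, 0]

```text
clock: 8.45
eef_pos: [593.6, 82.9, 35.1]
eef_rot: [-3.141, 0.0, 1.569]
wrist_force: [0.2, 0.4, 0.9]
finger_gap: 25.3
finger_force: 15.0
```

```bash
python3 -c "
from h import *
plan((468,-115.4,75,1.5708))"
```

```text
[-0.1985, -0.1253, -0.0399] -0.002
```

move_arm:
  moves:
    - [0, 0, 0, 0]
    - [0, 0, 0, 0]
    - [0, 0, 0, 0]
    - [0, 0, -0.04, 0]
    - [-0.199, -0.125, -0.04, 0]
    - [-0.199, -0.125, -0.04, 0]
    - [-0.199, -0.125, -0.04, 0]
    - [-0.199, -0.125, -0.04, 0]
    - [-0.199, -0.125, -0.04, 0]
    - [-0.199, -0.125, -0.04, 0]
    - [-0.199, -0.125, -0.04, 0]
    - [-0.199, -0.125, -0.03, 0]
  jaw: 0.05

```text
clock: 9.65
eef_pos: [469.7, -114.4, 65.6]
eef_rot: [3.139, 0.001, 1.572]
wrist_force: [-0.4, 0.1, 0.0]
finger_gap: 49.9
finger_force: 0.0
```

```bash
python3 -c "
from h import *
wpucks()
plan((467.5,-115.4,11,1.5708))"
```

```text
wrist 793 [ 467.2 -115.6   19.8] [25. 25.  6.]
wrist 185 [ 744.4 -191.8   19.8] [19. 11.  8.]
wrist 39 [ 447.1 -210.4   17.9] [15.  3.  4.]
top 372 [755.7 -87.2  18.9] [61. 56.  7.]
top 69 [ 535.  -219.5   20.2] [21. 23.  8.]
[-0.0017, -0.0008, 0.0525] 0.001
```

move_arm:
  moves:
    - [-0.001, -0.001, 0.03, 0]
    - [-0.001, -0.001, 0.05, 0]
    - [-0.001, -0.001, 0.054, 0]
    - [-0.001, -0.001, 0.054, 0]

```text
clock: 10.15
eef_pos: [467.5, -115.3, 10.5]
eef_rot: [-3.14, -0.0, 1.572]
wrist_force: [-0.2, -0.0, -0.3]
finger_gap: 50.0
finger_force: 0.0
```

move_arm:
  moves:
    - [0, 0, 0, 0]
    - [0, 0, 0, 0]
    - [0, 0, 0, 0]
    - [0, 0, 0, 0]
    - [0, 0, -0.045, 0]
    - [0, 0, -0.064, 0]
    - [0, 0, -0.066, 0]
    - [0, 0, -0.066, 0]
  jaw: 0.015

```text
clock: 10.95
eef_pos: [467.5, -115.8, 76.8]
eef_rot: [3.141, 0.0, 1.571]
wrist_force: [-0.4, 0.2, 0.1]
finger_gap: 25.0
finger_force: 15.0
```

```bash
python3 -c "
from h import *
plan((*cas(-38,19),75,1.5708),(*cas(-38,19),34,1.5708))"
```

```text
[0.2393, 0.0509, 0.0018] -0.0
[0.2393, 0.0509, 0.0428] -0.0
```

move_arm:
  moves:
    - [0.239, 0.051, 0, 0]
    - [0.239, 0.051, 0, 0]
    - [0.239, 0.051, 0, 0]
    - [0.239, 0.051, 0, 0]
    - [0.239, 0.051, 0, 0]
    - [0.239, 0.051, 0, 0]
    - [0.239, 0.051, 0, 0]
    - [0.239, 0.051, 0, 0]
    - [0.239, 0.051, 0.02, 0]
    - [0.239, 0.051, 0.042, 0]
    - [0.239, 0.051, 0.042, 0]
    - [0.239, 0.051, 0.042, 0]

```text
clock: 12.15
eef_pos: [518.5, 122.3, 35.1]
eef_rot: [-3.141, 0.0, 1.569]
wrist_force: [0.3, 0.7, 0.3]
finger_gap: 25.4
finger_force: 15.0
```

```bash
python3 -c "
from h import *
plan((534.6,-220,75,1.5708))"
```

```text
[-0.3423, 0.0166, -0.0399] -0.001
```

move_arm:
  moves:
    - [0, 0, 0, 0]
    - [0, 0, 0, 0]
    - [0, 0, 0, 0]
    - [0, 0, -0.04, 0]
    - [-0.34, 0.016, -0.045, 0]
    - [-0.34, 0.016, -0.045, 0]
    - [-0.34, 0.016, -0.045, 0]
    - [-0.34, 0.016, -0.045, 0]
    - [-0.34, 0.016, -0.045, 0]
    - [-0.34, 0.016, -0.045, 0]
    - [-0.34, 0.016, -0.045, 0]
    - [-0.34, 0.016, -0.045, 0]
  jaw: 0.05

```text
clock: 13.35
eef_pos: [534.3, -221.1, 80.2]
eef_rot: [3.141, 0.001, 1.567]
wrist_force: [-0.0, 0.4, -0.2]
finger_gap: 49.7
finger_force: 0.0
```

```bash
python3 -c "
from h import *
wpucks()
plan((534.6,-220,11,1.5708))"
```

```text
wrist 4482 [750.4 -90.1  18.1] [53. 59.  5.]
wrist 544 [ 736.2 -209.9   20. ] [37. 63.  8.]
wrist 704 [ 447.8 -222.1   19.7] [25. 25.  6.]
wrist 715 [ 535.5 -221.1   19.8] [25. 25.  6.]
top 390 [755.4 -87.3  18.9] [60. 56.  7.]
[-0.0028, 0.0004, 0.0688] -0.001
```

move_arm:
  moves:
    - [0, 0, 0.04, 0]
    - [0, 0, 0.066, 0]
    - [0, 0, 0.069, 0]
    - [0, 0, 0.069, 0]

```text
clock: 13.85
eef_pos: [534.7, -215.8, 11.3]
eef_rot: [-3.141, -0.0, 1.572]
wrist_force: [-0.2, 0.2, 0.7]
finger_gap: 50.3
finger_force: 0.0
```

move_arm:
  moves:
    - [0, 0, 0, 0]
    - [0, 0, 0, 0]
    - [0, 0, 0, 0]
    - [0, 0, 0, 0]
    - [0, 0, -0.045, 0]
    - [0, 0, -0.064, 0]
    - [0, 0, -0.066, 0]
    - [0, 0, -0.066, 0]
  jaw: 0.015

```text
clock: 14.65
eef_pos: [534.4, -216.8, 76.6]
eef_rot: [3.141, 0.0, 1.571]
wrist_force: [0.7, 0.1, -1.3]
finger_gap: 25.2
finger_force: 15.0
```

```bash
python3 -c "
from h import *
plan((*cas(0,19),75,1.5708),(*cas(0,19),34,1.5708))"
```

```text
[0.3397, 0.022, 0.0016] -0.0
[0.3397, 0.022, 0.0426] -0.0
```

move_arm:
  moves:
    - [0.344, 0.022, 0, 0]
    - [0.344, 0.022, 0, 0]
    - [0.344, 0.022, 0, 0]
    - [0.344, 0.022, 0, 0]
    - [0.344, 0.022, 0, 0]
    - [0.344, 0.022, 0, 0]
    - [0.344, 0.022, 0, 0]
    - [0.344, 0.022, 0, 0]
    - [0.344, 0.022, 0, 0]
    - [0.344, 0.022, 0, 0]
    - [0.344, 0.022, 0, 0]
    - [0.344, 0.022, 0.015, 0]

```text
clock: 15.85
eef_pos: [557.6, 126.3, 62.8]
eef_rot: [3.138, -0.0, 1.569]
wrist_force: [0.3, -0.2, -0.3]
finger_gap: 25.2
finger_force: 15.0
```

```bash
python3 -c "
from h import *
c=snap('wrist');cv2.imwrite('pics/w2.png',c['frame'][100:340,150:450])
P=cloud(c);s=manip.read_state()['eef_pos'];z=P[:,:,2]
m=(abs(P[:,:,0]-s[0])<11)&(abs(P[:,:,1]-s[1])<20)&(z>s[2]+2)&(z<s[2]+14);q=P[m];print(len(q),q.mean(0),q.min(0),q.max(0))
print(cas(0,19));plan((*cas(0,19),34,1.5708))"
```

```text
1303 [556.47289275 123.39890176  70.17028516] [544.91802843 108.79099356  61.11049365] [566.80382098 134.24650902  72.90866475]
[556.39068866 122.89777619]
[-0.0033, 0.0006, 0.0251] -0.001
```

View pics/w2.png

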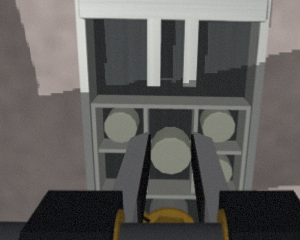

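The crop shows pucks resting in the left, upper-right and lower-right pockets, and the held puck at (170,152) over the middle one. Lower it straight down.

move_arm:
  moves:
    - [0, -0.001, 0.015, 0]
    - [0, -0.001, 0.027, 0]
    - [0, -0.001, 0.028, 0]
    - [0, -0.001, 0.028, 0]

```text
clock: 16.3
eef_pos: [555.4, 127.0, 33.5]
eef_rot: [-3.141, 0.0, 1.571]
wrist_force: [0.6, -0.6, -0.4]
finger_gap: 25.3
finger_force: 15.0
```

```bash
python3 -c "
from h import *
plan((447,-221.5,75,1.5708))"
```

```text
[-0.3486, -0.1083, -0.0414] -0.0
```

move_arm:
  moves:
    - [0, 0, 0, 0]
    - [0, 0, 0, 0]
    - [0, 0, 0, 0]
    - [0, 0, -0.04, 0]
    - [-0.348, -0.108, -0.042, 0]
    - [-0.348, -0.108, -0.042, 0]
    - [-0.348, -0.108, -0.042, 0]
    - [-0.348, -0.108, -0.042, 0]
    - [-0.348, -0.108, -0.042, 0]
    - [-0.348, -0.108, -0.042, 0]
    - [-0.348, -0.108, -0.042, 0]
    - [-0.348, -0.108, -0.042, 0]
  jaw: 0.05

```text
clock: 17.5
eef_pos: [446.3, -224.3, 76.3]
eef_rot: [3.141, 0.001, 1.567]
wrist_force: [-0.0, -0.1, 0.2]
finger_gap: 49.9
finger_force: 0.0
```

move_arm:
  moves:
    - [0, 0, 0, 0]
    - [0, 0, 0, 0]

```text
clock: 17.7
eef_pos: [447.8, -220.0, 75.9]
eef_rot: [3.141, -0.0, 1.571]
wrist_force: [-1.5, -0.5, -0.5]
finger_gap: 50.3
finger_force: 0.0
```

```bash
python3 -c "
from h import *
wpucks()
plan((447,-221.5,11,1.5708))"
```

```text
wrist 733 [ 447.  -221.9   19.8] [25. 25.  6.]
top 387 [755.4 -87.7  18.8] [61. 56.  7.]
top 39 [ 448.  -214.8   20.2] [23. 17.  6.]
[-0.002, -0.001, 0.0648] 0.002
```

move_arm:
  moves:
    - [-0.002, -0.001, 0.04, 0]
    - [-0.002, -0.001, 0.062, 0]
    - [-0.002, -0.001, 0.065, 0]
    - [-0.002, -0.001, 0.065, 0]

```text
clock: 18.2
eef_pos: [446.9, -222.0, 11.0]
eef_rot: [-3.141, -0.0, 1.572]
wrist_force: [0.0, 0.6, 1.1]
finger_gap: 49.6
finger_force: 0.0
```

move_arm:
  moves:
    - [0, 0, 0, 0]
    - [0, 0, 0, 0]
    - [0, 0, 0, 0]
    - [0, 0, 0, 0]
    - [0, 0, -0.045, 0]
    - [0, 0, -0.064, 0]
    - [0, 0, -0.066, 0]
    - [0, 0, -0.066, 0]
  jaw: 0.015

```text
clock: 19.0
eef_pos: [446.4, -222.8, 76.8]
eef_rot: [3.141, 0.0, 1.571]
wrist_force: [-0.3, 0.2, -0.2]
finger_gap: 25.4
finger_force: 15.0
```

```bash
python3 -c "
from h import *
plan((*cas(-38,-19),75,1.5708),(*cas(-38,-19),34,1.5708))"
```

```text
[0.3083, 0.0713, 0.0017] -0.0
[0.3083, 0.0713, 0.0427] -0.0
```

move_arm:
  moves:
    - [0.308, 0.071, 0, 0]
    - [0.308, 0.071, 0, 0]
    - [0.308, 0.071, 0, 0]
    - [0.308, 0.071, 0, 0]
    - [0.308, 0.071, 0, 0]
    - [0.308, 0.071, 0, 0]
    - [0.308, 0.071, 0, 0]
    - [0.308, 0.071, 0, 0]
    - [0.308, 0.071, 0, 0]
    - [0.308, 0.071, 0, 0]
    - [0.308, 0.071, 0.02, 0]
    - [0.308, 0.071, 0.035, 0]

```text
clock: 20.2
eef_pos: [517.4, 83.7, 41.2]
eef_rot: [3.141, 0.0, 1.569]
wrist_force: [-0.1, -1.1, -0.8]
finger_gap: 25.1
finger_force: 15.0
```

move_arm:
  moves:
    - [0, 0, 0.008, 0]
    - [0, 0, 0.008, 0]
    - [0, 0, 0.008, 0]

```text
clock: 20.5
eef_pos: [517.8, 84.7, 34.3]
eef_rot: [3.141, -0.0, 1.57]
wrist_force: [-0.4, -0.6, -0.4]
finger_gap: 25.3
finger_force: 15.0
```

move_arm:
  moves:
    - [0, 0, 0, 0]
    - [0, 0, 0, 0]
    - [0, 0, 0, 0]
    - [0, 0, -0.04, 0]
    - [-0.05, 0, -0.08, 0]
    - [-0.1, 0, -0.12, 0]
    - [-0.1, 0, -0.12, 0]
    - [-0.1, 0, -0.12, 0]
  jaw: 0.05

```text
clock: 21.3
eef_pos: [518.5, -17.0, 156.5]
eef_rot: [3.137, 0.001, 1.568]
wrist_force: [0.2, 0.5, -0.1]
finger_gap: 50.1
finger_force: 0.0
```

```bash
python3 -c "
from h import *
c=snap('wrist','w3.png')
wpucks()
plan((*cas(0,172),100,1.5555),(*cas(0,172),45,1.5555))"
```

```text
wrist 2014 [756.1 -87.6  18.2] [59. 60.  5.]
top 373 [755.8 -87.5  18.9] [57. 56.  8.]
[0.29, 0.0417, 0.0531] 0.016
[0.29, 0.0418, 0.1081] 0.016
```

View pics/w3.png

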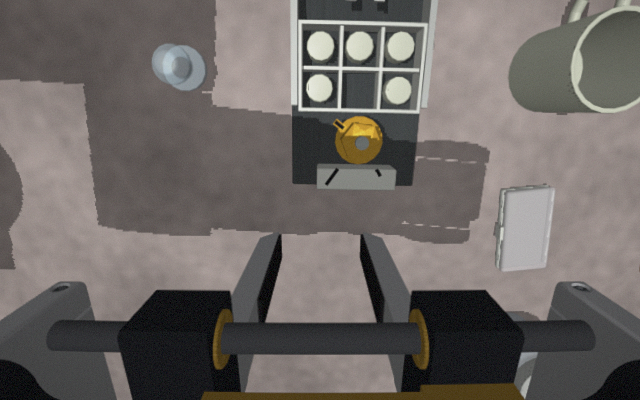

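All five pucks are in pockets of their own, at wrist-view (320,46), (360,45), (400,46), (319,88) and (398,90). None is left on the sill. Next is the cover grip.

move_arm:
  moves:
    - [0.29, 0.042, 0.04, 0.016]
    - [0.29, 0.042, 0.04, 0.016]
    - [0.29, 0.042, 0.04, 0.016]
    - [0.29, 0.042, 0.04, 0.016]
    - [0.29, 0.042, 0.04, 0.016]
    - [0.29, 0.042, 0.04, 0.016]
    - [0.29, 0.042, 0.04, 0.016]
    - [0.29, 0.042, 0.04, 0.016]
    - [0.29, 0.042, 0.04, 0.016]
    - [0.29, 0.042, 0.04, 0.016]
  jaw: 0.055

```text
clock: 22.45
eef_pos: [559.5, 274.4, 113.9]
eef_rot: [-3.142, 0.0, 1.554]
wrist_force: [0.4, 0.3, -0.1]
finger_gap: 54.9
finger_force: 0.0
```

```bash
python3 -c "
from h import *
c=snap('wrist');P=cloud(c)
m=(P[:,:,2]>54)&(P[:,:,2]<62)&(P[:,:,1]>240)&(P[:,:,1]<310)&(abs(P[:,:,0]-558)<40)
q=P[m];print(len(q),q.min(0),q.max(0),np.median(q,0));print(cas(0,172))
plan((*cas(0,172),42,1.5555))"
```

```text
495 [544.1061901  258.66270602  54.00428353] [577.44541028 268.52025433  60.80315775] [560.74450691 264.17515981  58.72317009]
[558.73149733 275.87986865]
[0.0015, -0.0009, 0.0721] -0.002
```

move_arm:
  moves:
    - [-0.011, 0.001, 0, 0]
    - [-0.011, 0.001, 0.03, 0]
    - [-0.011, 0.001, 0.06, 0]
    - [-0.011, 0.001, 0.071, 0]
    - [-0.011, 0.001, 0.071, 0]

```text
clock: 23.0
eef_pos: [559.8, 263.2, 41.8]
eef_rot: [-3.139, 0.001, 1.554]
wrist_force: [-0.1, -0.5, -0.1]
finger_gap: 55.2
finger_force: 0.0
```

move_arm:
  moves:
    - [0, 0, 0, 0]
    - [0, 0, 0, 0]
    - [0, 0, 0, 0]
    - [0, 0, 0, 0]
  jaw: 0.025
  squeeze: 15

```text
clock: 23.4
eef_pos: [560.5, 264.4, 44.1]
eef_rot: [3.141, -0.0, 1.555]
wrist_force: [-4.5, -0.5, 5.6]
finger_gap: 33.9
finger_force: 15.0
```

```bash
python3 -c "
from h import *
s=manip.read_state();print(s['eef_pos'],s['wrist_force'],cas(0,20))
plan((*cas(0,20),43,1.5555))"
```

```text
[560.5169521  264.38831207  44.05834908] [-4.46291525 -0.50150377  5.55381659] [556.40598806 123.89765915]
[-0.1405, -0.0019, 0.001] -0.001
```

move_arm:
  moves:
    - [-0.02, 0, 0, 0]
    - [-0.04, 0, 0, 0]
    - [-0.06, 0, 0, 0]
    - [-0.08, 0, 0, 0]
    - [-0.1, 0, 0, 0]
    - [-0.12, 0, 0, 0]
    - [-0.13, 0, 0, 0]
    - [-0.137, 0, 0, 0]
    - [-0.142, 0, 0, 0]
    - [-0.142, 0, 0, 0]

```text
clock: 24.4
eef_pos: [557.6, 122.9, 43.9]
eef_rot: [-3.141, -0.002, 1.554]
wrist_force: [-8.8, 6.1, 8.7]
finger_gap: 33.6
finger_force: 15.0
```

move_arm:
  moves:
    - [-0.002, 0.001, 0, 0]
    - [-0.003, 0.001, 0, 0]
    - [-0.003, 0.001, 0, 0]

```text
clock: 24.7
eef_pos: [557.7, 121.6, 43.7]
eef_rot: [-3.139, -0.003, 1.555]
wrist_force: [-14.0, 17.1, 9.8]
finger_gap: 33.5
finger_force: 15.0
```

move_arm:
  moves:
    - [0, 0, 0, 0]
    - [0, 0, 0, 0]
    - [0, 0, 0, 0]
    - [0, 0, -0.04, 0]
    - [0, 0, -0.08, 0]
    - [-0.1, 0, -0.11, 0]
    - [-0.16, 0, -0.11, 0]
    - [-0.16, 0, -0.11, 0]
    - [-0.16, 0, -0.11, 0]
    - [-0.16, 0, -0.11, 0]
  jaw: 0.055

```text
clock: 25.7
eef_pos: [556.5, -42.6, 153.2]
eef_rot: [3.141, 0.0, 1.552]
wrist_force: [-0.6, 0.5, 0.6]
finger_gap: 54.7
finger_force: 0.0
```

```bash
python3 - <<'E'
from h import *
print(manip.read_state()['eef_pos'])
c=snap('wrist');P=cloud(c);z=P[:,:,2]
q=proj(c,[[555,38,57]])[0];u,v=q.astype(int);print(u,v)
x0,y0=u-75,max(v-70,0);a=c['frame'][y0:y0+150,x0:x0+160];cv2.imwrite('pics/n1.png',cv2.resize(a,None,fx=4,fy=4,interpolation=cv2.INTER_CUBIC));print(x0,y0)
b=P[(z>54)&(z<62)&(P[:,:,1]>90)&(P[:,:,1]<160)&(abs(P[:,:,0]-556)<40)];print('grip',b.min(0),b.max(0),cas(0,20))
m=(abs(z-57)<1.5)&(np.hypot(P[:,:,0]-555,P[:,:,1]-38)<25)
n=P[m][:,:2];print('nut',len(n),n.mean(0),n.min(0),n.max(0))
# hexagon orientation from top face
r=cv2.convexHull(n.astype(np.float32)).reshape(-1,2)
ct=n.mean(0)
for a in range(0,60,5):
    w=[np.ptp(r@[np.cos(np.radians(a+k)),np.sin(np.radians(a+k))]) for k in(0,60,120)];print(a,np.round(w,1))
E
```

```text
[556.51648379 -42.55181646 153.20012958]
316 111
241 41
grip [540.37197916 116.45257845  54.02870165] [574.65517066 124.00993002  60.94825012] [556.40598806 123.89765915]
nut 1030 [555.98333888  36.6931362 ] [537.99516267  19.19450221] [573.47676836  53.07827813]
0 [35.5 36.4 36.4]
5 [35.  35.8 35.8]
10 [34.2 35.  35. ]
15 [33.3 33.9 34. ]
20 [32.4 32.5 32.8]
25 [33.  32.8 32.5]
30 [34.3 33.9 33.6]
35 [35.2 35.  34.5]
40 [36.  35.8 35.2]
45 [36.4 36.4 35.7]
50 [36.6 36.6 35.9]
55 [36.6 36.6 35.8]
```

View pics/n1.png

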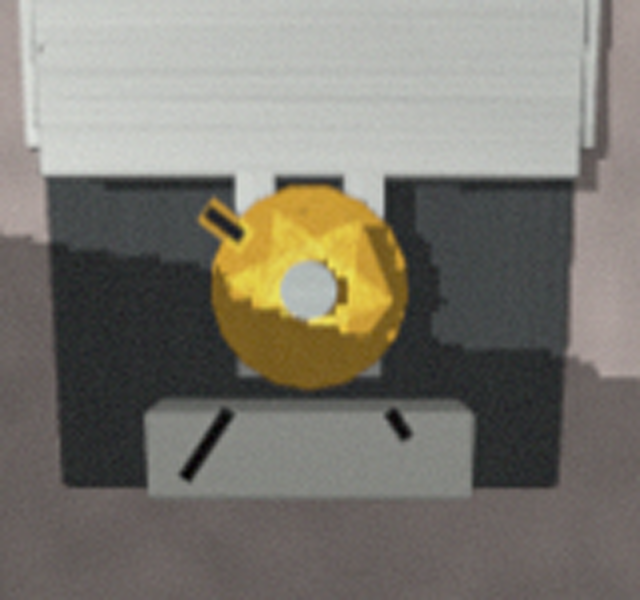

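The crop shows the cover home with its fork around the stud and the nut centre at (308,290). The pointer runs (205,212)–(240,238), the short mark (390,410)–(408,438) and the long mark (230,410)–(185,478). From these I'll compute the angles.

```bash
python3 - <<'E'
from h import *
c=snap('wrist');ct=np.array([555.7,36.5])
for n,p,z in [('p1',(240,238),39),('p0',(205,212),39),('s1',(390,410),36),('s2',(408,438),36),('l1',(230,410),36),('l2',(185,478),36)]:
    q=atz(c,[(np.array(p)+.5)/4-.5+[241,41]],z)[0][:2];d=q-ct;print(n,q.round(1),np.hypot(*d).round(1),np.degrees(np.arctan2(d[1],d[0])).round(1))
for yaw in (172.5,):
  plan((555.7,36.5,100,np.radians(yaw)),(555.7,36.5,43,np.radians(yaw)))
E
```

```text
p1 [540.1  49.5] 20.3 140.3
p0 [532.3  55.3] 30.0 141.3
s1 [574.4   9.6] 32.8 -55.1
s2 [578.8   2.9] 40.8 -55.5
l1 [536.1  10.3] 32.7 -126.7
l2 [524.6  -5.9] 52.6 -126.3
[0.0766, -0.0019, 0.0526] -1.456
[0.0765, -0.0019, 0.1096] -1.456
```

move_arm:
  moves:
    - [0.077, -0.002, 0.04, -1.456]
    - [0.077, -0.002, 0.04, -1.456]
    - [0.077, -0.002, 0.04, -1.456]
    - [0.077, -0.002, 0.04, -1.456]
    - [0.077, -0.002, 0.04, -1.456]
    - [0.077, -0.002, 0.04, -1.456]
    - [0.077, -0.002, 0.04, -1.456]
    - [0.077, -0.002, 0.04, -1.456]
    - [0.077, -0.002, 0.04, -1.456]
    - [0.077, -0.002, 0.04, -1.456]
    - [0.077, -0.002, 0.04, -1.456]
    - [0.077, -0.002, 0.04, -1.456]
  jaw: 0.052

```text
clock: 27.0
eef_pos: [555.5, 37.4, 112.6]
eef_rot: [3.142, -0.0, 3.009]
wrist_force: [-0.9, 0.8, -0.1]
finger_gap: 52.1
finger_force: 0.0
```

```bash
python3 - <<'E'
from h import *
s=manip.read_state();print(s['joints'],s['clock'])
plan((555.7,36.5,43,np.radians(172.3)))
E
```

```text
[ 1.36378764e-03  4.07418342e-01  1.60285424e+00  8.55343811e-05
  1.13169980e+00 -1.43682834e+00] 27.0
[-0.0003, -0.0008, 0.0696] 0.002
```

move_arm:
  moves:
    - [0, -0.001, 0.03, 0]
    - [0, -0.001, 0.06, 0]
    - [0, -0.001, 0.069, 0]
    - [0, -0.001, 0.069, 0]
    - [0, -0.001, 0.069, 0]

```text
clock: 27.5
eef_pos: [556.2, 35.4, 45.0]
eef_rot: [3.141, 0.001, 3.01]
wrist_force: [0.6, 0.8, 0.9]
finger_gap: 51.6
finger_force: 0.0
```

move_arm:
  moves:
    - [0, 0, 0, 0]
    - [0, 0, 0, 0]
    - [0, 0, 0, 0]
    - [0, 0, 0, 0]
  jaw: 0.02
  squeeze: 30

```text
clock: 27.9
eef_pos: [556.3, 37.6, 44.9]
eef_rot: [3.138, 0.002, 3.011]
wrist_force: [2.2, 18.3, 2.7]
finger_gap: 31.6
finger_force: 30.0
```

move_arm:
  moves:
    - [0, 0.0017, 0, 0]
    - [0, 0.0017, 0, 0.14]
    - [0, 0.0017, 0, 0.28]
    - [0, 0.0017, 0, 0.42]
    - [0, 0.0017, 0, 0.56]
    - [0, 0.0017, 0, 0.7]
    - [0, 0.0017, 0, 0.84]
    - [0, 0.0017, 0, 0.98]
    - [0, 0.0017, 0, 1.12]
    - [0, 0.0017, 0, 1.26]
    - [0, 0.0017, 0, 1.4]
    - [0, 0.0017, 0, 1.5]

```text
clock: 29.1
eef_pos: [555.8, 37.3, 44.9]
eef_rot: [3.141, -0.0, 1.505]
wrist_force: [-5.7, 4.2, 8.1]
finger_gap: 31.6
finger_force: 30.0
```

```bash
python3 - <<'E'
from h import *
s=manip.read_state();print(s['moment'],s['wrist_force'],s['joints'][5],s['eef_rot'])
E
```

```text
[0.54808439 1.1550989  0.16328811] [-5.66108181  4.21424963  8.14994209] 0.06617016621459244 [ 3.14137502e+00 -4.84938441e-04  1.50538447e+00]
```

move_arm:
  moves:
    - [0, 0, 0, 0.14]
    - [0, 0, 0, 0.28]
    - [0, 0, 0, 0.42]
    - [0, 0, 0, 0.56]
    - [0, 0, 0, 0.7]
    - [0, 0, 0, 0.84]
    - [0, 0, 0, 0.98]
    - [0, 0, 0, 1.12]
    - [0, 0, 0, 1.26]
    - [0, 0, 0, 1.4]
    - [0, 0, 0, 1.54]
    - [0, 0, 0, 1.68]

```text
clock: 30.3
eef_pos: [555.3, 38.0, 44.8]
eef_rot: [-3.14, 0.001, -0.175]
wrist_force: [-7.5, 7.2, 10.1]
finger_gap: 31.9
finger_force: 30.0
```

move_arm:
  moves:
    - [0, 0, 0, 0.1]
    - [0, 0, 0, 0.2]
    - [0, 0, 0, 0.22]
    - [0, 0, 0, 0.22]

```text
clock: 30.7
eef_pos: [555.4, 38.1, 44.8]
eef_rot: [-3.14, 0.001, -0.39]
wrist_force: [-8.1, 8.6, 9.9]
finger_gap: 31.8
finger_force: 30.0
```

```bash
python3 - <<'E'
from h import *
s=manip.read_state();print(s['moment'],s['wrist_force'],s['joints'][5],s['eef_rot'])
E
```

```text
[ 1.84369003  1.66879553 -0.04625839] [-8.09085493  8.63875997  9.88088001] 1.961581009972059 [-3.14025897e+00  1.27046403e-03 -3.90070592e-01]
```

move_arm:
  moves:
    - [0, 0, 0, 0]
    - [0, 0, 0, 0]
    - [0, 0, 0, 0]
    - [0, 0, -0.04, 0]
    - [0, 0, -0.08, 0]
    - [-0.08, 0, -0.11, 0]
    - [-0.08, 0, -0.11, 0]
    - [-0.08, 0, -0.11, 0]
    - [-0.08, 0, -0.11, 0]
  jaw: 0.055

```text
clock: 31.6
eef_pos: [482.0, 67.3, 154.4]
eef_rot: [-3.141, -0.001, -0.389]
wrist_force: [0.2, -0.4, -0.1]
finger_gap: 55.0
finger_force: 0.0
```

```bash
cat > nutview.py <<'E'
from h import *
import sys
def nutview(fn,ct0=(555.7,37.5),save=True):
    c=snap('wrist');P=cloud(c);z=P[:,:,2];X=P[:,:,:2]
    m=(abs(z-57)<1.5)&(np.hypot(X[...,0]-ct0[0],X[...,1]-ct0[1])<25)
    r=cv2.convexHull(P[m][:,:2].astype(np.float32)).reshape(-1,2)
    e,_=cv2.minEnclosingCircle(r);A=np.arange(0,60,.5)
    w=[sum(np.ptp(r@[np.cos(np.radians(a+k)),np.sin(np.radians(a+k))]) for k in(0,60,120)) for a in A]
    print('nut n',m.sum(),'c',np.round(e,1),'flat normal',A[np.argmin(w)],min(w)/3)
    # rectified plan view at z=38, 4 px/mm, image up=+x? right=+x, up=+y
    s=5;g=np.arange(-60,60,1/s);gx,gy=np.meshgrid(ct0[0]+g,ct0[1]-g)
    uv=proj(c,np.c_[gx.ravel(),gy.ravel(),np.full(gx.size,37.)]).astype(np.float32).reshape(*gx.shape,2)
    if save: cv2.imwrite('pics/'+fn,cv2.remap(c['frame'],uv[...,0],uv[...,1],cv2.INTER_CUBIC))
    return c
if __name__=='__main__': nutview(sys.argv[1])
E
python3 nutview.py n2.png
```

```text
nut n 986 c [556.1  35.9] flat normal 7.5 31.986927290906777
```

View pics/n2.png

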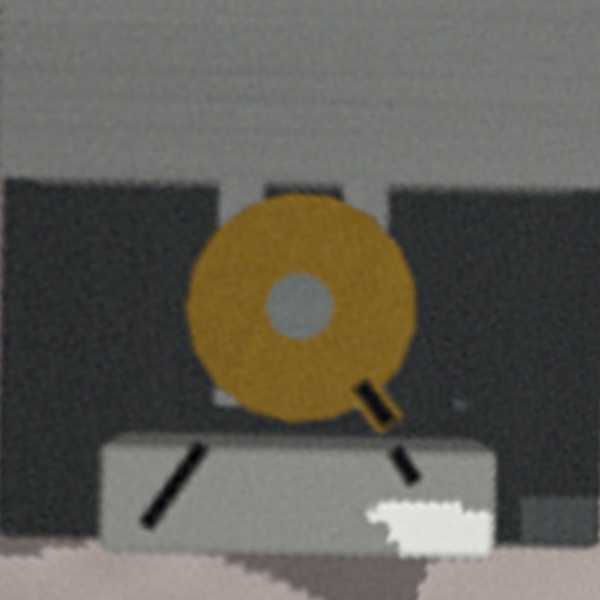

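The plan view (right is +x, up is +y) has the nut centre at (302,307) and the pointer at (377,405), at about -52.5°. The short mark is at (405,465), at about -56.5°, so about 4° is left for the hand turn.

```bash
python3 -c "
from h import *
plan((555.7,37.3,110,-0.392),(555.7,37.3,45,-0.392))"
```

```text
[0.0793, -0.0004, 0.0439] 0.003
[0.0792, -0.0004, 0.1089] 0.003
```

move_arm:
  moves:
    - [0.079, 0, 0.04, 0.003]
    - [0.079, 0, 0.04, 0.003]
    - [0.079, 0, 0.04, 0.003]
    - [0.079, 0, 0.04, 0.003]
    - [0.079, 0, 0.07, 0.003]
    - [0.079, 0, 0.1, 0.003]
    - [0.079, 0, 0.109, 0.003]
    - [0.079, 0, 0.109, 0.003]
  jaw: 0.052

```text
clock: 32.45
eef_pos: [554.3, 37.4, 44.6]
eef_rot: [3.141, 0.001, -0.392]
wrist_force: [0.3, 0.1, 0.7]
finger_gap: 51.7
finger_force: 0.0
```

move_arm:
  moves:
    - [0, 0, 0, 0]
    - [0, 0, 0, 0]
    - [0, 0, 0, 0]
    - [0, 0, 0, 0]
  jaw: 0.02

```text
clock: 32.85
eef_pos: [555.7, 37.9, 46.2]
eef_rot: [-3.14, -0.002, -0.392]
wrist_force: [0.4, 4.7, 5.4]
finger_gap: 31.4
finger_force: 30.0
```

```bash
python3 -c "
from h import *
plan((555.7,37.3,45,-0.46))"
```

```text
[0.0002, 0.0005, 0.0012] 0.068
```

move_arm:
  moves:
    - [0, 0, 0, 0.04]
    - [0, 0, 0, 0.07]
    - [0, 0, 0, 0.07]
    - [0, 0, 0, 0.07]

```text
clock: 33.25
eef_pos: [555.7, 37.9, 46.2]
eef_rot: [-3.14, -0.002, -0.462]
wrist_force: [1.3, 5.5, 6.1]
finger_gap: 31.9
finger_force: 30.0
```

move_arm:
  moves:
    - [0, 0, 0, 0]
    - [0, 0, 0, 0]
    - [0, 0, 0, 0]
    - [0, 0, -0.04, 0]
    - [0, 0, -0.08, 0]
    - [-0.08, 0, -0.11, 0]
    - [-0.08, 0, -0.11, 0]
    - [-0.08, 0, -0.11, 0]
    - [-0.08, 0, -0.11, 0]
    - [-0.08, 0, -0.11, 0]
  jaw: 0.055

```text
clock: 34.25
eef_pos: [483.6, 72.6, 154.5]
eef_rot: [3.141, 0.0, -0.463]
wrist_force: [-0.8, 0.3, 0.0]
finger_gap: 54.8
finger_force: 0.0
```

```bash
python3 nutview.py n3.png; python3 -c "
import cv2;a=cv2.imread('pics/n3.png');cv2.imwrite('pics/n3b.png',cv2.resize(a[340:540,100:500],None,fx=2,fy=2))"
```

```text
nut n 1011 c [555.8  36.3] flat normal 3.5 31.9861200813851
```

View pics/n3b.png

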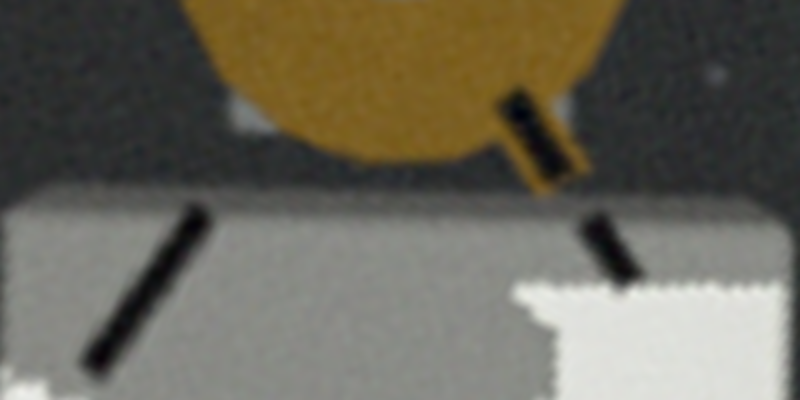

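The pointer line, mid (537,139), and the short mark, mid (611,249), are in line with the nut axis at -57° each, so the nut is hand-tight. Next is the wrench.

```bash
python3 -c "
from h import *
plan((420,-378,170,-0.097))"
```

```text
[0.1442, 0.4316, -0.0156] -0.366
```

move_arm:
  moves:
    - [0.144, 0.432, -0.016, -0.366]
    - [0.144, 0.432, -0.016, -0.366]
    - [0.144, 0.432, -0.016, -0.366]
    - [0.144, 0.432, -0.016, -0.366]
    - [0.144, 0.432, -0.016, -0.366]
    - [0.144, 0.432, -0.016, -0.366]
    - [0.144, 0.432, -0.016, -0.366]
    - [0.144, 0.432, -0.016, -0.366]
    - [0.144, 0.432, -0.016, -0.366]
    - [0.144, 0.432, -0.016, -0.366]
    - [0.144, 0.432, -0.016, -0.366]
    - [0.144, 0.432, -0.016, -0.366]
  jaw: 0.05

```text
clock: 35.5
eef_pos: [419.3, -377.8, 169.9]
eef_rot: [-3.14, 0.001, -0.097]
wrist_force: [-0.5, 0.3, 0.3]
finger_gap: 49.6
finger_force: 0.0
```

move_arm:
  moves:
    - [0, 0, 0, 0]
    - [0, 0, 0, 0]

```text
clock: 35.7
eef_pos: [419.9, -377.0, 170.9]
eef_rot: [-3.142, -0.0, -0.095]
wrist_force: [0.8, -0.0, -0.1]
finger_gap: 49.6
finger_force: 0.0
```

```bash
cat > wr.py <<'E'
from h import *
def wrench(c):
    P=cloud(c);f=c['frame'];z=P[:,:,2]
    B=(P[:,:,1]<-320)&(P[:,:,1]>-460)&(P[:,:,0]>400)&(P[:,:,0]<680)
    h=B&(z>18)&(z<25); q=P[h]; rc=cv2.minAreaRect(q[:,:2].astype(np.float32));print('handle',len(q),rc,np.median(q[:,2]))
    j=B&(z>10)&(z<16)&(P[:,:,0]>575);q=P[j];print('jaw',len(q),cv2.minAreaRect(q[:,:2].astype(np.float32)) if len(q) else '')
if __name__=='__main__':
    s=manip.read_state();print(s['eef_pos'],s['eef_rot'])
    wrench(snap('wrist','wr1.png'))
    plan((508.7,-386.8,100,-.097),(508.7,-386.8,6,-.097))
E
python3 wr.py
```

```text
[ 419.89780775 -377.0348913   170.89820758] [-3.14157635e+00 -1.02292043e-05 -9.49589651e-02]
handle 1659 ((509.0683898925781, -392.4644470214844), (15.334288597106934, 109.38860321044922), 84.47657012939453) 20.707265050675232
jaw 1317 ((590.3397216796875, -399.5423583984375), (59.40031433105469, 31.592205047607422), 84.66852569580078)
[0.0893, 0.0012, 0.071] 0.002
[0.0893, 0.0012, 0.165] 0.002
```

View pics/wr1.png

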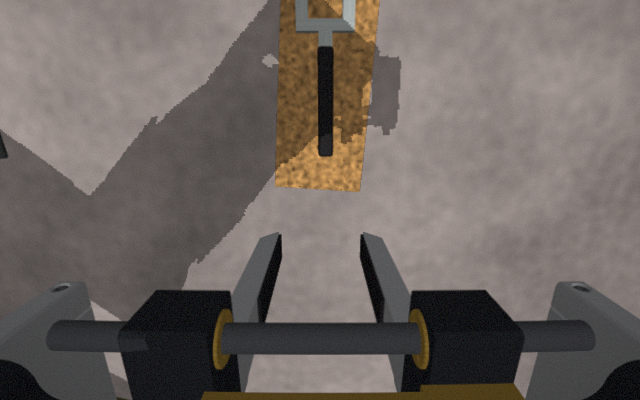

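The wrist picture shows the handle along (326,45)–(326,155), on the mat. By depth its middle is at (509,-392) and its top at z 20.7, as expected.

move_arm:
  moves:
    - [0.089, 0.006, 0.04, 0]
    - [0.089, 0.006, 0.08, 0]
    - [0.089, 0.006, 0.11, 0]
    - [0.089, 0.006, 0.14, 0]
    - [0.089, 0.006, 0.16, 0]
    - [0.089, 0.006, 0.165, 0]
    - [0.089, 0.006, 0.165, 0]

```text
clock: 36.45
eef_pos: [507.6, -392.1, 6.0]
eef_rot: [-3.141, 0.0, -0.096]
wrist_force: [0.1, -0.9, 0.7]
finger_gap: 49.9
finger_force: 0.0
```

move_arm:
  moves:
    - [0, 0, 0, 0]
    - [0, 0, 0, 0]
    - [0, 0, 0, 0]
    - [0, 0, 0, 0]
  jaw: 0.005
  squeeze: 50

```text
clock: 36.85
eef_pos: [507.7, -392.7, 6.5]
eef_rot: [3.141, -0.001, -0.096]
wrist_force: [-0.7, 0.2, -0.4]
finger_gap: 21.6
finger_force: 0.0
```

```bash
python3 -c "
from h import *
s=manip.read_state();print(s['eef_pos'],s['eef_rot'],s['wrist_force'],s['finger_gap'])
wr=snap('top');import wr as w;w.wrench(wr)"
```

```text
[ 507.65365868 -392.65606435    6.5203876 ] [ 3.14105240e+00 -7.74991413e-04 -9.63436913e-02] [-0.72537322  0.18203613 -0.35814669] 21.643706000951145
handle 84 ((507.8970947265625, -389.73419189453125), (14.027505874633789, 106.40928649902344), 84.59586334228516) 21.03764610939936
jaw 210 ((600.3541259765625, -398.658203125), (59.458614349365234, 47.09030532836914), 85.41642761230469)
```

move_arm:
  moves:
    - [0, 0, 0, 0]
    - [0, 0, 0, 0]
    - [0, 0, 0, 0]
    - [0, 0, -0.04, 0]
    - [0, 0, -0.08, 0]
    - [0, 0, -0.1, 0]
    - [0, 0, -0.1, 0]
    - [0, 0, -0.1, 0]

```text
clock: 37.7
eef_pos: [507.1, -392.2, 104.5]
eef_rot: [-3.141, 0.001, -0.096]
wrist_force: [0.4, -0.3, -2.8]
finger_gap: 15.3
finger_force: 49.9
```

```bash
python3 - <<'E'
from h import *
s=manip.read_state();print(s['eef_pos'],s['eef_rot'],s['wrist_force'],s['finger_gap'],s['joints'])
c=snap('wrist');P=cloud(c);cv2.imwrite('pics/wr2.png',c['frame'])
Rm=R.from_euler('xyz',s['eef_rot']).as_matrix();Q=(P-s['eef_pos'])@Rm
m=(c['z_map']>0)&(Q[:,:,2]<12)&(Q[:,:,2]>-22)&(Q[:,:,0]>20)&(Q[:,:,0]<140)&(abs(Q[:,:,1])<45)
q=Q[m];print(len(q))
h=q[q[:,0]<52];print('handle y',h[:,1].min(),h[:,1].max(),'z',np.median(h[:,2]))
j=q[q[:,0]>66];print('jaw x',j[:,0].min(),j[:,0].max(),'y',j[:,1].min(),j[:,1].max(),'z',np.median(j[:,2]))
p=j[j[:,0]>88];L=p[p[:,1]<0];Rr=p[p[:,1]>0]
for a in(L,Rr):print(len(a),a[:,0].max(),a[:,1].min(),a[:,1].max(),np.median(a[:,2]),np.polyfit(a[:,0],a[:,1],1))
u=np.percentile(j[:,0],[1,99]);print(u)
nut=np.array([556,36.5]);
for y in (93.5,):
    w=np.radians(y);d=np.array([np.cos(w),np.sin(w)])
    for off in (102+45,102): print(nut-d*off)
E
```

```text
[ 507.08128925 -392.18256853  104.54828083] [-3.14090055e+00  1.15091391e-03 -9.62482017e-02] [ 0.35028145 -0.3121549  -2.817678  ] 15.340978497003466 [-7.15398207e-01  5.92582739e-01  1.34309165e+00 -1.11588555e-04
  1.20725720e+00  9.51686469e-01]
8077
handle y -6.548784960329714 9.394137697448567 z -14.303960093236869
jaw x 66.08317952698856 117.74147838562301 y -28.89479223353681 30.549655277944797 z -6.323681802073849
1455 117.65417813940708 -28.89479223353681 -16.300234365495164 -6.234119054122123 [-1.10639784e-02 -2.09997795e+01]
1459 117.74147838562301 18.081204588178707 30.503320127027337 -6.284272814183879 [-1.25715188e-02  2.51163980e+01]
[ 67.31490411 116.81571978]
[ 564.97413531 -110.22581537]
[562.22695103 -65.30974944]
```

View pics/wr2.png

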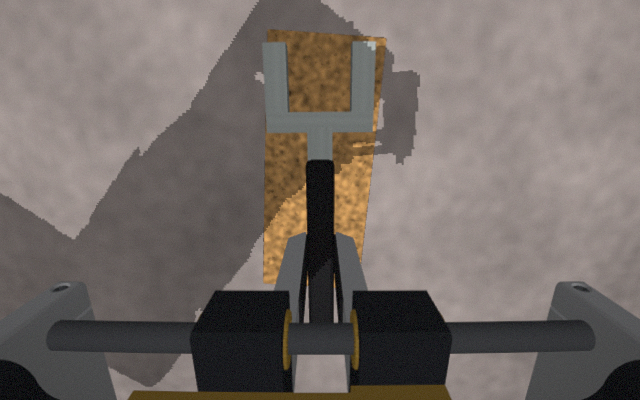

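The wrench sits straight in the grip, with its prongs at (275,80) and (363,80) and clear of the mat. Take it to the staging pose in front of the nut.

```bash
python3 -c "
from h import *
plan((565,-112,110,1.632))"
```

```text
[0.031, -0.2842, -0.0059] -1.728
```

move_arm:
  moves:
    - [0.003, -0.024, -0.006, -0.14]
    - [0.006, -0.048, -0.006, -0.28]
    - [0.008, -0.072, -0.006, -0.42]
    - [0.01, -0.096, -0.006, -0.56]
    - [0.013, -0.12, -0.006, -0.7]
    - [0.015, -0.144, -0.006, -0.84]
    - [0.018, -0.168, -0.006, -0.98]
    - [0.02, -0.192, -0.006, -1.12]
    - [0.023, -0.216, -0.006, -1.26]
    - [0.026, -0.24, -0.006, -1.4]
    - [0.028, -0.262, -0.006, -1.54]
    - [0.031, -0.284, -0.006, -1.66]

```text
clock: 38.95
eef_pos: [564.9, -111.6, 109.8]
eef_rot: [-3.139, -0.001, 1.57]
wrist_force: [-0.7, -0.1, -2.1]
finger_gap: 15.6
finger_force: 49.9
```

```bash
python3 -c "
from h import *
s=manip.read_state();print(s['finger_gap'],s['joints'])
plan((565,-112,47,1.632))"
```

```text
15.59289969609739 [-2.58621770e-01  4.51538396e-01  1.54603565e+00 -8.89972366e-05
  1.14712397e+00 -2.57296512e-01]
[-0.0004, 0.0003, 0.0628] -0.062
```

move_arm:
  moves:
    - [0, 0, 0.02, -0.062]
    - [0, 0, 0.04, -0.062]
    - [0, 0, 0.06, -0.062]
    - [0, 0, 0.063, -0.062]
    - [0, 0, 0.063, -0.062]
    - [0, 0, 0.063, -0.062]

```text
clock: 39.55
eef_pos: [565.9, -112.9, 49.3]
eef_rot: [3.141, 0.0, 1.626]
wrist_force: [-0.6, -1.1, -1.8]
finger_gap: 15.2
finger_force: 49.9
```

```bash
cat > jn.py <<'E'
from h import *
def jn(fn=None):
    s=manip.read_state();print(s['clock'],s['eef_pos'].round(1),s['eef_rot'].round(4),s['wrist_force'].round(1),s['moment'].round(2),s['finger_gap'].round(1))
    c=snap('wrist',fn);P=cloud(c)
    Rm=R.from_euler('xyz',s['eef_rot']).as_matrix();Q=(P-s['eef_pos'])@Rm
    ok=c['z_map']>0; z=Q[:,:,2]
    m=ok&(abs(z+6.2)<2.5)&(Q[:,:,0]>86)&(Q[:,:,0]<122)&(abs(Q[:,:,1])<40);p=Q[m]
    for a in (p[p[:,1]<0],p[p[:,1]>0]): print('prong',len(a),a[:,0].max().round(1),np.percentile(a[:,1],[1,99]).round(1),np.polyfit(a[:,0],a[:,1],1).round(3))
    n=ok&(abs(P[:,:,2]-57)<1.5)&(np.hypot(P[:,:,0]-556,P[:,:,1]-37)<23)
    r=cv2.convexHull(Q[n][:,:2].astype(np.float32)).reshape(-1,2);e,rad=cv2.minEnclosingCircle(r)
    A=np.arange(-30,30,.5);w=[sum(np.ptp(r@[np.cos(np.radians(a+k)),np.sin(np.radians(a+k))]) for k in(0,60,120)) for a in A]
    a=np.radians(A[np.argmin(w)]);print('nut tool frame',n.sum(),np.round(e,1),rad,'y-extent',np.percentile(Q[n][:,1],[.5,99.5]),'normals',A[np.argmin(w)],'mod60',min(w)/3)
if __name__=='__main__':
    import sys;jn(sys.argv[1] if len(sys.argv)>1 else None)
E
python3 jn.py j1.png
```

```text
Traceback (most recent call last):
  File "jn.py", line 14, in <module>
    import sys;jn(sys.argv[1] if len(sys.argv)>1 else None)
               ~~^^^^^^^^^^^^^^^^^^^^^^^^^^^^^^^^^^^^^^^^^^
  File "jn.py", line 3, in jn
    s=manip.read_state();print(s['clock'],s['eef_pos'].round(1),s['eef_rot'].round(4),s['wrist_force'].round(1),s['moment'].round(2),s['finger_gap'].round(1))
                                                                                                                                     ^^^^^^^^^^^^^^^^^^^^^
AttributeError: 'float' object has no attribute 'round'
```

```bash
sed -i "s/,s\['finger_gap'\].round(1))/,s['finger_gap'])/" jn.py; python3 jn.py
```

```text
39.55 [ 565.9 -112.9   49.3] [3.1412e+00 1.0000e-04 1.6257e+00] [-0.6 -1.1 -1.8] [-0.07  0.06 -0.03] 15.179300270321395
prong 1382 115.5 [-30.3 -18.2] [-8.0000e-03 -2.3358e+01]
prong 1389 115.8 [16.5 28.5] [-1.5000e-02  2.3858e+01]
nut tool frame 121 [134.1  -2.2] 5.979849338531494 y-extent [-7.91574301  3.71961113] normals 0.0 mod60 8.108442426833685
```

move_arm:
  moves:
    - [0.006, -0.001, 0.002, -0.006]
    - [0.012, -0.001, 0.002, -0.006]
    - [0.018, -0.001, 0.002, -0.006]
    - [0.023, -0.001, 0.002, -0.006]
    - [0.023, -0.001, 0.002, -0.006]
    - [0.023, -0.001, 0.002, -0.006]

```text
clock: 40.2
eef_pos: [563.4, -89.7, 46.9]
eef_rot: [3.142, 0.0, 1.632]
wrist_force: [0.5, -0.5, -2.8]
finger_gap: 15.3
finger_force: 49.9
```

```bash
python3 jn.py
```

```text
40.2 [563.4 -89.7  46.9] [3.1415e+00 1.0000e-04 1.6322e+00] [ 0.5 -0.5 -2.8] [-0.19  0.05  0.01] 15.297754805877783
prong 1446 120.8 [-30.3  -3.5] [  0.112 -34.75 ]
prong 1450 121.3 [ 3.2 28.4] [-0.115 33.419]
nut tool frame 2383 [1.249e+02 1.000e-01] 17.960493087768555 y-extent [-15.78737428  16.20175388] normals 29.0 mod60 31.169134282195177
```

move_arm:
  moves:
    - [0.002, 0.001, 0, 0]
    - [0.007, 0.001, 0, 0]
    - [0.012, 0.001, 0, 0]
    - [0.017, 0.001, 0, 0]
    - [0.021, 0.001, 0, 0]
    - [0.023, 0.001, 0, 0]
    - [0.023, 0.001, 0, 0]
    - [0.023, 0.001, 0, 0]

```text
clock: 41.05
eef_pos: [563.0, -66.9, 46.8]
eef_rot: [-3.142, 0.0, 1.632]
wrist_force: [-0.2, -0.2, -1.7]
finger_gap: 15.5
finger_force: 49.9
```

```bash
python3 jn.py
```

```text
41.05 [563.  -66.9  46.8] [-3.1416  0.      1.6318] [-0.2 -0.2 -1.7] [-0.13  0.04 -0.02] 15.533248207057511
prong 1421 119.9 [-30.3  -6.4] [ 4.0000e-03 -2.4126e+01]
prong 1424 119.0 [ 7.1 28.4] [-1.9000e-02  2.3872e+01]
nut tool frame 2994 [103.5  -1.1] 18.562368392944336 y-extent [-16.70794649  15.11309247] normals 29.5 mod60 32.494610402793285
```

move_arm:
  moves:
    - [0.0015, 0, 0, 0]
    - [0.002, -0.0102, 0, 0.1]
    - [0.0034, -0.0203, 0, 0.2]
    - [0.0059, -0.0302, 0, 0.3]
    - [0.0094, -0.0398, 0, 0.4]
    - [0.0137, -0.049, 0, 0.5]
    - [0.019, -0.0577, 0, 0.6]
    - [0.0252, -0.0658, 0, 0.7]
    - [0.0321, -0.0733, 0, 0.8]
    - [0.0397, -0.0801, 0, 0.9]
    - [0.048, -0.0861, 0, 1.0]

```text
clock: 42.2
eef_pos: [473.2, -24.1, 46.7]
eef_rot: [-3.141, 0.001, 0.628]
wrist_force: [-1.8, -1.6, -1.5]
finger_gap: 15.4
finger_force: 49.9
```

```bash
python3 jn.py
```

```text
42.2 [473.2 -24.1  46.7] [-3.1411e+00  1.2000e-03  6.2770e-01] [-1.8 -1.6 -1.5] [-0.21  0.49  0.16] 15.374718455168686
prong 1392 117.5 [-29.7 -17.4] [ -0.028 -20.72 ]
prong 1434 116.8 [16.9 29.1] [-0.028 25.771]
nut tool frame 2980 [102.4  -0.4] 18.47364044189453 y-extent [-17.12214828  16.20717224] normals 16.0 mod60 32.12372694219747
```

move_arm:
  moves:
    - [0.0005, -0.0102, 0, 0.1]
    - [0.002, -0.0203, 0, 0.2]
    - [0.0044, -0.0302, 0, 0.3]
    - [0.0079, -0.0398, 0, 0.4]
    - [0.0079, -0.0398, 0, 0.4]

```text
clock: 42.75
eef_pos: [455.9, 13.2, 46.6]
eef_rot: [-3.141, 0.002, 0.231]
wrist_force: [-5.3, -1.3, -1.1]
finger_gap: 15.7
finger_force: 49.9
```

```bash
python3 jn.py
```

```text
42.75 [455.9  13.2  46.6] [-3.141e+00  2.400e-03  2.313e-01] [-5.3 -1.3 -1.1] [-0.21  1.34  0.08] 15.706180845382114
prong 1429 116.4 [-28.8 -16.7] [ -0.024 -20.35 ]
prong 1463 117.5 [17.9 29.9] [-1.4000e-02  2.5249e+01]
nut tool frame 2983 [102.8   0.5] 18.351665496826172 y-extent [-16.05855755  17.07248706] normals 16.0 mod60 32.15622047880539
```

move_arm:
  moves:
    - [0.0003, -0.005, 0, 0.05]
    - [0.0005, -0.01, 0, 0.1]
    - [0.0005, -0.01, 0, 0.1]
    - [0.0005, -0.01, 0, 0.1]

```text
clock: 43.2
eef_pos: [454.8, 22.4, 46.7]
eef_rot: [-3.141, 0.001, 0.135]
wrist_force: [-5.7, -0.2, -1.6]
finger_gap: 15.6
finger_force: 49.9
```

```bash
python3 jn.py
```

```text
43.2 [454.8  22.4  46.7] [-3.1414e+00  1.2000e-03  1.3460e-01] [-5.7 -0.2 -1.6] [0.03 1.11 0.25] 15.566684019753472
prong 1439 116.8 [-29.5 -17.2] [ -0.029 -20.388]
prong 1476 117.6 [17.1 29.3] [-0.029 26.182]
nut tool frame 2985 [102.1  -0.2] 18.405235290527344 y-extent [-16.98794699  16.55613735] normals 13.5 mod60 32.24829430672113
```

move_arm:
  moves:
    - [0.0003, -0.005, 0, 0.05]
    - [0.0005, -0.01, 0, 0.1]
    - [0.0005, -0.01, 0, 0.1]

```text
clock: 43.55
eef_pos: [455.1, 32.4, 47.1]
eef_rot: [3.141, -0.002, 0.033]
wrist_force: [2.5, -0.6, -2.9]
finger_gap: 15.7
finger_force: 50.0
```

```bash
python3 jn.py
```

```text
43.55 [455.1  32.4  47.1] [ 3.1413e+00 -1.8000e-03  3.2800e-02] [ 2.5 -0.6 -2.9] [-0.25 -0.09  0.28] 15.71470073944516
prong 1506 117.6 [-29.9  -2.1] [-5.0000e-03 -2.2092e+01]
prong 1570 117.9 [ 2.6 28.8] [-1.8000e-02  2.3546e+01]
nut tool frame 2939 [101.2  -0.6] 18.317174911499023 y-extent [-17.61453881  16.47391984] normals 8.5 mod60 32.31535808105131
```

```bash
python3 - <<'E'
from h import *
c=snap('wrist');d=np.array([[555.7,37.8,57]])
u,v=proj(c,d)[0].astype(int);print(u,v)
a=c['frame'][max(v-75,0):v+75,u-100:u+100];cv2.imwrite('pics/f1.png',cv2.resize(a,None,fx=4,fy=4,interpolation=cv2.INTER_CUBIC)[:600])
E
```

```text
313 74
```

View pics/f1.png

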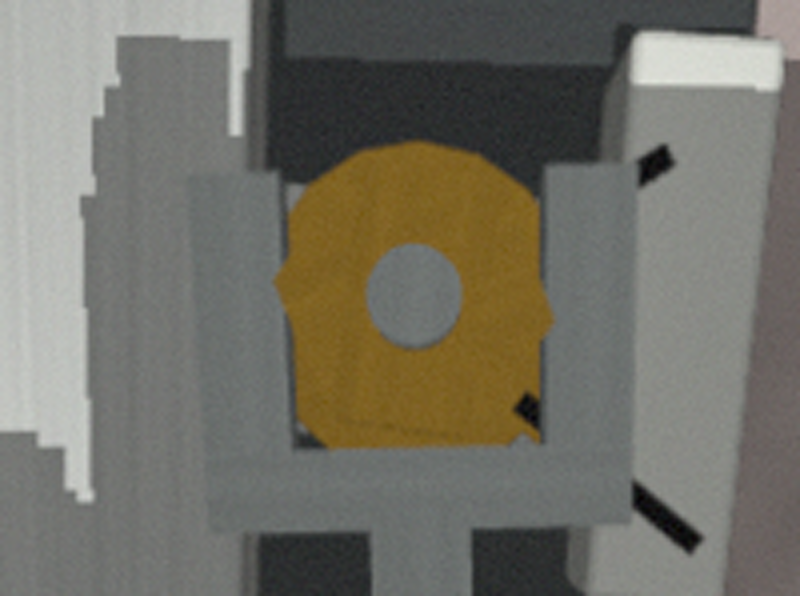

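The pointer at (525,405) lines up with the long mark at (665,512), and the last two pushes did not move it further, so the nut is at its stop. I'll back the wrench into its free play and withdraw it.

move_arm:
  moves:
    - [0.0005, 0.0101, 0, -0.1]
    - [0.002, 0.0201, 0, -0.2]
    - [0.0045, 0.0299, 0, -0.3]
    - [0.0045, 0.0299, 0, -0.3]
    - [0.0045, 0.0299, 0, -0.3]

```text
clock: 44.15
eef_pos: [461.2, 2.7, 47.3]
eef_rot: [3.141, -0.003, 0.333]
wrist_force: [7.0, 5.1, -3.2]
finger_gap: 15.6
finger_force: 50.0
```

```bash
python3 jn.py
```

```text
44.15 [461.2   2.7  47.3] [ 3.1413 -0.0035  0.3333] [ 7.   5.1 -3.2] [ 0.81 -1.05  0.24] 15.60622564206987
prong 1652 117.2 [-30.   -1.2] [-1.3000e-02 -1.9907e+01]
prong 1674 117.4 [ 1.4 28.7] [-0.038 24.169]
nut tool frame 2919 [98.7 -0.7] 19.74213981628418 y-extent [-17.70290048  16.20674132] normals 8.5 mod60 33.90980567279523
```

```bash
cat > det.py <<'E'
from h import *
s=manip.read_state();c=snap('wrist');P=cloud(c);f=c['frame'].astype(int)
Rm=R.from_euler('xyz',s['eef_rot']).as_matrix();Q=(P-s['eef_pos'])@Rm
hsv=cv2.cvtColor(c['frame'],cv2.COLOR_BGR2HSV);br=(hsv[:,:,1]>120)&(np.hypot(P[:,:,0]-556,P[:,:,1]-37)<40)
B=P[br];print('brass z hist',np.histogram(B[:,2],[30,36,38,40,42,50,54,55,56,57,58,59,60,62])[0])
t=br&(P[:,:,2]>55.3)&(P[:,:,2]<59);h=cv2.convexHull(P[t][:,:2].astype(np.float32)).reshape(-1,2)
A=np.arange(0,60,.5);w=[sum(np.ptp(h@[np.cos(np.radians(a+k)),np.sin(np.radians(a+k))]) for k in(0,60,120)) for a in A];print('brass hex normal world',A[np.argmin(w)],min(w)/3,'pointer',A[np.argmin(w)]-120,A[np.argmin(w)]-180,'c',cv2.minEnclosingCircle(h)[0])
pr=(~br)&(c['z_map']>0)&(Q[:,:,0]>70)&(Q[:,:,0]<122)&(abs(Q[:,:,1])<34)&(P[:,:,2]>46)&(P[:,:,2]<62)
q=Q[pr];q=q[np.abs(q[:,1])>15];
for a in(q[q[:,1]<0],q[q[:,1]>0]):
    k=a[(a[:,0]>86)];print('prong',len(k),'z world~',np.percentile(s['eef_pos'][2]-k[:,2],[5,50,95]).round(1),'plane fit dz/dx',np.polyfit(k[:,0],k[:,2],1).round(3),'line',np.polyfit(k[:,0],k[:,1],1).round(3), 'y',np.percentile(k[:,1],[2,98]).round(1),'xmax',k[:,0].max().round(1))
# black pointer pixels around the flange, ledge marks
D=P[:,:,:2]-np.array([555.8,36.8]);r=np.hypot(D[...,0],D[...,1]);dark=(f.max(2)<45)
for lo,hi,z0,z1,n in [(19,31,37.5,42,'pointer'),(31,56,35,37.5,'marks')]:
    m=dark&(r>lo)&(r<hi)&(P[:,:,2]>z0)&(P[:,:,2]<z1);a=np.degrees(np.arctan2(D[...,1],D[...,0]))[m];print(n,m.sum(),np.histogram(a,np.arange(-180,181,10))[0].nonzero()[0]*10-180,np.median(a) if len(a) else '')
E
python3 det.py
```

```text
brass z hist [   0   79  707   41    4    3    3  236 1378 1218  150    4    1]
brass hex normal world 10.5 32.289076024152486 pointer -109.5 -169.5 c (556.2055053710938, 36.31277084350586)
prong 1415 z world~ [51.3 52.7 53.8] plane fit dz/dx [ 0.017 -6.94 ] line [-2.1000e-02 -2.1603e+01] y [-29.8 -17.8] xmax 116.7
prong 1476 z world~ [51.3 52.7 53.8] plane fit dz/dx [ 0.015 -6.712] line [-2.1000e-02  2.4702e+01] y [16.7 28.7] xmax 117.5
pointer 32 [-120 -110] -109.08629543675056
marks 156 [-130  -60] -124.1686589697845
```

move_arm:
  moves:
    - [-0.002, 0, 0, 0]
    - [-0.004, 0, 0, 0]
    - [-0.006, 0, 0, 0]
    - [-0.008, 0, 0, 0]
    - [-0.008, 0, 0, 0]

```text
clock: 44.75
eef_pos: [455.5, 0.5, 48.3]
eef_rot: [3.14, -0.008, 0.333]
wrist_force: [14.7, 6.9, -3.3]
finger_gap: 15.7
finger_force: 49.9
```

```bash
python3 jn.py|head -1; python3 det.py
```

```text
44.75 [455.5   0.5  48.3] [ 3.1398 -0.0083  0.3335] [14.7  6.9 -3.3] [ 1.32 -2.64  0.32] 15.745343044449731
brass z hist [   3   81  872   62   27   14   19  264 1342 1194  193    4    0]
brass hex normal world 7.0 32.3455444124014 pointer -113.0 -173.0 c (555.9834594726562, 36.247318267822266)
prong 1507 z world~ [51.6 53.3 54.4] plane fit dz/dx [ 0.009 -5.831] line [ -0.024 -21.305] y [-29.9 -17.9] xmax 118.0
prong 1539 z world~ [51.5 53.1 54.2] plane fit dz/dx [ 0.017 -6.437] line [-2.1000e-02  2.4559e+01] y [16.6 28.5] xmax 119.1
pointer 38 [-120 -110] -112.04227142378556
marks 125 [-130  -60] -123.87372023514959
```

move_arm:
  moves:
    - [-0.003, 0, 0, 0]
    - [-0.006, 0, 0, 0]
    - [-0.009, 0, 0, 0]
    - [-0.012, 0, 0, 0]
    - [-0.016, 0, 0, 0]
    - [-0.02, 0, 0, 0]
    - [-0.024, 0, 0, 0]
    - [-0.028, 0, 0, 0]
    - [-0.028, 0, 0, 0]

```text
clock: 45.75
eef_pos: [425.3, -9.2, 46.8]
eef_rot: [-3.142, 0.0, 0.332]
wrist_force: [0.1, -0.4, -2.8]
finger_gap: 15.7
finger_force: 49.9
```

```bash
python3 jn.py|head -1; python3 det.py
```

```text
45.75 [425.3  -9.2  46.8] [-3.1415e+00  2.0000e-04  3.3160e-01] [ 0.1 -0.4 -2.8] [-0.07  0.2  -0.05] 15.711618698764262
brass z hist [   6  155 1153  123  193  114   33  172  692  578   90    4    0]
brass hex normal world 8.0 24.93990376994312 pointer -112.0 -172.0 c (552.7008056640625, 34.16630554199219)
prong 1509 z world~ [50.6 52.  53.2] plane fit dz/dx [ 0.021 -7.191] line [-1.100e-02 -2.137e+01] y [-28.6 -16.8] xmax 118.1
prong 1524 z world~ [50.5 51.9 53. ] plane fit dz/dx [ 0.017 -6.609] line [-1.2000e-02  2.4952e+01] y [18.  29.8] xmax 118.6
pointer 62 [-120 -110] -113.01541079926983
marks 0 []
```

```bash
python3 -c "
from h import *
plan((430,-27,47,.48),(441.9,-43.7,47,.62),(454.1,-35,47,.62))"
```

```text
[-0.0019, 0.0183, -0.0001] -0.148
[0.0039, 0.038, -0.0001] -0.288
[0.0183, 0.0338, -0.0001] -0.288
```

move_arm:
  moves:
    - [-0.004, 0.009, 0, -0.07]
    - [-0.002, 0.018, 0, -0.148]
    - [0.001, 0.028, 0, -0.22]
    - [0.004, 0.038, 0, -0.288]
    - [0.011, 0.036, 0, -0.288]
    - [0.018, 0.034, 0, -0.288]
    - [0.018, 0.034, 0, -0.288]
    - [0.018, 0.034, 0, -0.288]

```text
clock: 46.65
eef_pos: [453.7, -34.7, 46.7]
eef_rot: [-3.141, 0.0, 0.62]
wrist_force: [0.0, -1.0, -1.4]
finger_gap: 15.3
finger_force: 49.9
```

```bash
python3 jn.py; python3 det.py
```

```text
46.65 [453.7 -34.7  46.7] [-3.1414e+00  2.0000e-04  6.1980e-01] [ 0.  -1.  -1.4] [-0.16  0.13 -0.05] 15.308048589203544
prong 1461 119.9 [-28.8  -3.7] [  0.05  -27.325]
prong 1463 120.9 [ 5.2 29.9] [-0.072 30.677]
nut tool frame 2744 [124.4   1.5] 18.500333786010742 y-extent [-14.44954474  17.66792325] normals 28.5 mod60 32.376316482425686
brass z hist [   2  110 1143  112  126   74   28  258 1263 1079  178    4    0]
brass hex normal world 6.0 32.255628008635 pointer -114.0 -174.0 c (555.54345703125, 36.24102783203125)
prong 1485 z world~ [50.4 51.9 53.1] plane fit dz/dx [ 0.016 -6.674] line [-1.000e-02 -2.168e+01] y [-28.7 -16.9] xmax 117.6
prong 1503 z world~ [50.3 51.7 52.9] plane fit dz/dx [ 0.011 -5.997] line [-1.200e-02  2.485e+01] y [17.9 29.7] xmax 118.1
pointer 82 [-120 -110] -112.57939435905325
marks 128 [-130  -60] -58.86083570898157
```

move_arm:
  moves:
    - [0.003, 0.001, 0, 0]
    - [0.008, 0.001, 0, 0]
    - [0.013, 0.001, 0, 0]
    - [0.018, 0.001, 0, 0]
    - [0.023, 0.001, 0, 0]
    - [0.023, 0.001, 0, 0]
    - [0.0235, -0.009, 0, 0.1]
    - [0.025, -0.019, 0, 0.2]
    - [0.0275, -0.029, 0, 0.3]
    - [0.031, -0.0385, 0, 0.4]
    - [0.0331, -0.0431, 0, 0.45]
    - [0.0331, -0.0431, 0, 0.45]

```text
clock: 47.95
eef_pos: [455.6, 19.4, 46.8]
eef_rot: [-3.142, 0.0, 0.17]
wrist_force: [-1.0, -0.6, -2.8]
finger_gap: 15.5
finger_force: 49.9
```

```bash
python3 jn.py; python3 det.py
```

```text
47.95 [455.6  19.4  46.8] [-3.1416e+00  2.0000e-04  1.6990e-01] [-1.  -0.6 -2.8] [-0.06  0.41  0.06] 15.494717355970412
prong 1434 118.3 [-28.9  -7.4] [-7.0000e-03 -2.1954e+01]
prong 1410 118.9 [ 7.3 29.8] [-2.6000e-02  2.6159e+01]
nut tool frame 2963 [101.6   0.4] 18.459575653076172 y-extent [-16.36848394  17.07863311] normals 16.0 mod60 32.21792625244899
brass z hist [   1   58  655   37    4    3    9  235 1378 1237  167    2    0]
brass hex normal world 53.5 32.27815973672194 pointer -66.5 -126.5 c (556.0791015625, 36.147029876708984)
prong 1513 z world~ [50.4 51.8 52.9] plane fit dz/dx [ 0.016 -6.508] line [-1.5000e-02 -2.1281e+01] y [-28.9 -17. ] xmax 118.4
prong 1531 z world~ [50.3 51.6 52.8] plane fit dz/dx [ 0.024 -7.181] line [-2.2000e-02  2.5741e+01] y [17.7 29.6] xmax 118.9
pointer 39 [-130] -124.20063073659311
marks 116 [-130  -60] -123.78701962347935
```

move_arm:
  moves:
    - [0.0001, -0.004, 0, 0.04]
    - [0.0001, -0.004, 0, 0.04]
    - [0.0001, -0.004, 0, 0.04]

```text
clock: 48.35
eef_pos: [455.4, 22.7, 46.9]
eef_rot: [3.141, -0.0, 0.132]
wrist_force: [1.5, -0.4, -3.0]
finger_gap: 15.5
finger_force: 49.9
```

```bash
python3 jn.py|grep -v prong; python3 det.py|grep -v prong
```

```text
48.35 [455.4  22.7  46.9] [ 3.1415e+00 -4.0000e-04  1.3160e-01] [ 1.5 -0.4 -3. ] [-0.08  0.03  0.18] 15.501232654261736
nut tool frame 2951 [ 1.015e+02 -1.000e-01] 18.412307739257812 y-extent [-17.00792189  16.55242336] normals 13.5 mod60 32.227896359872155
brass z hist [   0   67  611   35    8    0    9  197 1372 1253  184    5    0]
brass hex normal world 54.0 32.21486837818361 pointer -66.0 -126.0 c (555.78125, 36.06722640991211)
pointer 38 [-130] -124.94821730873437
marks 121 [-130  -60] -123.94772411855799
```

move_arm:
  moves:
    - [0.0001, 0.004, 0, -0.04]
    - [0.0005, 0.009, 0, -0.09]
    - [0.001, 0.014, 0, -0.14]
    - [0.001, 0.014, 0, -0.14]

```text
clock: 48.85
eef_pos: [458.0, 8.9, 46.8]
eef_rot: [-3.141, 0.0, 0.271]
wrist_force: [0.2, 1.3, -3.0]
finger_gap: 15.4
finger_force: 49.9
```

```bash
python3 jn.py; python3 det.py
```

```text
48.85 [458.    8.9  46.8] [-3.1413e+00  2.0000e-04  2.7070e-01] [ 0.2  1.3 -3. ] [0.18 0.17 0.16] 15.41829358698339
prong 1442 118.0 [-29.4  -7.4] [-5.0000e-03 -2.2722e+01]
prong 1455 118.7 [ 7.9 29.2] [-0.031 26.185]
nut tool frame 2968 [ 1.018e+02 -1.000e-01] 18.4333553314209 y-extent [-16.62088584  16.4592265 ] normals 18.0 mod60 32.23409888769606
brass z hist [   0   79  636   42    1    0    6  247 1350 1235  182    5    0]
brass hex normal world 57.5 32.214218086213776 pointer -62.5 -122.5 c (556.1700439453125, 36.325584411621094)
prong 1494 z world~ [50.5 51.9 53. ] plane fit dz/dx [ 0.016 -6.619] line [-1.6000e-02 -2.1584e+01] y [-29.2 -17.4] xmax 118.2
prong 1535 z world~ [50.3 51.7 52.8] plane fit dz/dx [ 0.014 -6.276] line [-1.7000e-02  2.4888e+01] y [17.2 29.1] xmax 118.8
pointer 36 [-130 -120] -120.38998951961673
marks 154 [-130  -60] -124.06192984262753
```

move_arm:
  moves:
    - [0, -0.005, 0, 0.05]
    - [0.0005, -0.01, 0, 0.1]
    - [0.001, -0.0132, 0, 0.13]
    - [0.001, -0.0132, 0, 0.13]
    - [0.001, -0.0132, 0, 0.13]

```text
clock: 49.45
eef_pos: [455.6, 22.2, 46.9]
eef_rot: [3.141, -0.0, 0.14]
wrist_force: [1.7, -0.2, -2.1]
finger_gap: 15.5
finger_force: 49.9
```

```bash
python3 jn.py|grep -v prong; python3 det.py|grep -v prong
```

```text
49.45 [455.6  22.2  46.9] [ 3.1415e+00 -3.0000e-04  1.4040e-01] [ 1.7 -0.2 -2.1] [-0.14 -0.08  0.11] 15.46291285973769
nut tool frame 2934 [101.4   0.4] 18.310976028442383 y-extent [-16.52782371  16.98962224] normals 14.5 mod60 32.19330792574276
brass z hist [   0   63  632   33    4    2   10  293 1281 1247  178    6    0]
brass hex normal world 54.0 32.271486933441366 pointer -66.0 -126.0 c (556.0029907226562, 36.22468566894531)
pointer 37 [-130] -124.92690659382278
marks 112 [-130  -60] -124.1308705473858
```

Back at the stop. Now pull straight out along the wrench's axis.

move_arm:
  moves:
    - [-0.004, 0, 0, 0]
    - [-0.008, 0, 0, 0]
    - [-0.012, 0, 0, 0]
    - [-0.016, 0, 0, 0]
    - [-0.02, 0, 0, 0]
    - [-0.024, 0, 0, 0]
    - [-0.028, 0, 0, 0]
    - [-0.032, 0, 0, 0]
    - [-0.036, 0, 0, 0]
    - [-0.036, 0, 0, 0]

```text
clock: 50.55
eef_pos: [419.3, 17.2, 46.8]
eef_rot: [-3.142, 0.0, 0.14]
wrist_force: [-0.2, -1.1, -1.8]
finger_gap: 15.7
finger_force: 49.9
```

```bash
python3 jn.py|grep -v prong; python3 det.py|grep -v prong
```

```text
50.55 [419.3  17.2  46.8] [-3.1415e+00  3.0000e-04  1.3970e-01] [-0.2 -1.1 -1.8] [0.04 0.23 0.03] 15.693401087019248
nut tool frame 1489 [134.3   1.1] 16.674362182617188 y-extent [-15.01482465  17.14168929] normals 13.0 mod60 25.101421539797524
brass z hist [   6  160 1141  137  189  117   22  173  706  640   93    1    0]
brass hex normal world 54.0 25.39142759250932 pointer -66.0 -126.0 c (552.05224609375, 34.78565216064453)
pointer 59 [-130] -125.00707223771892
marks 58 [-130] -124.95327516202292
```

Pointer and long mark read -125.0° each. Now the wrench goes back on its mat.

move_arm:
  moves:
    - [-0.01, 0, -0.03, 0]
    - [-0.01, 0, -0.07, 0]
    - [-0.01, 0, -0.07, 0]

```text
clock: 50.95
eef_pos: [412.1, 15.7, 120.9]
eef_rot: [3.14, -0.007, 0.14]
wrist_force: [0.9, -0.2, -2.1]
finger_gap: 15.3
finger_force: 49.9
```

```bash
python3 -c "
from h import *
plan((508,-392.4,90,-.096),(508,-392.4,8,-.096))"
```

```text
[0.0379, 0.4175, 0.0317] 0.236
[0.0373, 0.4174, 0.1137] 0.236
```

move_arm:
  moves:
    - [0.038, 0.418, 0.03, 0.236]
    - [0.038, 0.418, 0.03, 0.236]
    - [0.038, 0.418, 0.03, 0.236]
    - [0.038, 0.418, 0.03, 0.236]
    - [0.038, 0.418, 0.03, 0.236]
    - [0.038, 0.418, 0.03, 0.236]
    - [0.038, 0.418, 0.03, 0.236]
    - [0.038, 0.418, 0.03, 0.236]
    - [0.038, 0.418, 0.03, 0.236]
    - [0.038, 0.418, 0.03, 0.236]
    - [0.038, 0.418, 0.03, 0.236]
    - [0.038, 0.418, 0.03, 0.236]

```text
clock: 52.15
eef_pos: [505.7, -391.7, 86.5]
eef_rot: [-3.141, 0.001, -0.095]
wrist_force: [0.2, -0.5, -1.8]
finger_gap: 15.5
finger_force: 49.9
```

```bash
python3 det.py | grep prong; python3 -c "
from h import *
s=manip.read_state();print(s['finger_gap'])
plan((508,-392.4,9,-.096))"
```

```text
15.617847857103895
[0.0022, 0.0005, 0.0778] 0.001Traceback (most recent call last):
  File "det.py", line 6, in <module>
    t=br&(P[:,:,2]>55.3)&(P[:,:,2]<59);h=cv2.convexHull(P[t][:,:2].astype(np.float32)).reshape(-1,2)
                                         ^^^^^^^^^^^^^^^^^^^^^^^^^^^^^^^^^^^^^^^^^^^^^^^^^^^^^
AttributeError: 'NoneType' object has no attribute 'reshape'
```

move_arm:
  moves:
    - [0.002, 0, 0.03, 0]
    - [0.002, 0, 0.05, 0]
    - [0.002, 0, 0.065, 0]
    - [0.002, 0, 0.073, 0]
    - [0.002, 0, 0.077, 0]
    - [0.002, 0, 0.0785, 0]
    - [0.002, 0, 0.0795, 0]
    - [0.002, 0, 0.0795, 0]

```text
clock: 53.0
eef_pos: [508.0, -393.2, 8.0]
eef_rot: [3.141, -0.001, -0.096]
wrist_force: [0.4, -0.7, -1.9]
finger_gap: 15.5
finger_force: 49.9
```

move_arm:
  moves:
    - [0, 0, 0.001, 0]
    - [0, 0, 0.0015, 0]
    - [0, 0, 0.0015, 0]

```text
clock: 53.3
eef_pos: [507.9, -393.2, 6.3]
eef_rot: [3.141, -0.001, -0.096]
wrist_force: [-1.2, 1.1, 3.4]
finger_gap: 15.3
finger_force: 49.9
```

move_arm:
  moves:
    - [0, 0, 0, 0]
    - [0, 0, 0, 0]
    - [0, 0, 0, 0]
    - [0, 0, 0, 0]
    - [0, 0, -0.04, 0]
    - [0, 0, -0.09, 0]
    - [-0.09, 0, -0.165, 0]
    - [-0.09, 0, -0.165, 0]
    - [-0.09, 0, -0.165, 0]
    - [-0.09, 0, -0.165, 0]
    - [-0.09, 0, -0.165, 0]
  jaw: 0.05

```text
clock: 54.4
eef_pos: [418.5, -384.4, 170.4]
eef_rot: [-3.141, -0.0, -0.096]
wrist_force: [-0.9, 0.2, -0.6]
finger_gap: 49.9
finger_force: 0.0
```

```bash
python3 - <<'E'
from h import *
import wr
s=manip.read_state();print(s['eef_pos'],s['finger_gap'],s['clock'])
wr.wrench(snap('wrist'));c=snap('top');wr.wrench(c)
P=cloud(c);z=P[:,:,2]
# cover, grip and bystanders vs. the start picture
a=cv2.imread('pics/top0.png').astype(int);d=np.abs(c['frame'].astype(int)-a).max(2)
for n,(x,y,w,h) in dict(mug=(250,98,55,48),pill=(325,110,45,32),jar=(390,98,35,42),bowl=(130,135,62,60),vial=(120,210,50,28),timer=(200,242,36,40),stopper=(270,254,26,28)).items():
    print(n,d[y:y+h,x:x+w].mean().round(1))
m=(z>54)&(z<62)&(P[:,:,1]>80)&(P[:,:,1]<300)&(abs(P[:,:,0]-556)<40);q=P[m];print('grip',q.min(0),q.max(0))
E
```

```text
[ 418.47487012 -384.38195554  170.40853078] 49.90241355037905 54.4
handle 1687 ((510.9963684082031, -395.3003845214844), (15.847146987915039, 108.65155029296875), 85.20162963867188) 20.682460544404307
jaw 1262 ((590.0849609375, -402.0928955078125), (59.160675048828125, 30.142864227294922), 84.2345962524414)
handle 242 ((538.900146484375, -401.4881286621094), (161.79261779785156, 47.92313766479492), 2.13403058052063) 20.934677863079628
jaw 202 ((600.48681640625, -401.68267822265625), (58.36640167236328, 47.2039909362793), 86.37559509277344)
mug 13.9
pill 14.7
jar 13.8
bowl 12.3
vial 12.7
timer 13.9
stopper 25.2
grip [539.66789562 119.14924139  54.75781832] [571.99936226 127.27670549  61.9809444 ]
```

```bash
python3 - <<'E'
from h import *
for cam in('top','side'):
    a=cv2.imread(f'pics/{cam}0.png');c=snap(cam);b=c['frame']
    B=dict(mug=(250,98,55,48),pill=(325,110,45,32),jar=(392,98,32,42),bowl=(130,135,62,60),vial=(125,215,40,22),timer=(203,248,30,34),stopper=(274,258,19,20),nut=(298,188,24,26)) if cam=='top' else dict(stopper=(217,213,24,28),timer=(183,177,32,30),vial=(185,112,24,50),mug=(322,136,38,42),pill=(364,180,48,32),jar=(422,192,40,46))
    for n,(x,y,w,h) in B.items():
        r=cv2.matchTemplate(b[y-8:y+h+8,x-8:x+w+8],a[y:y+h,x:x+w],cv2.TM_CCOEFF_NORMED);_,v,_,l=cv2.minMaxLoc(r);print(cam,n,round(v,2),l[0]-8,l[1]-8)
E
```

```text
top mug 1.0 0 0
top pill 0.99 0 0
top jar 1.0 0 0
top bowl 1.0 0 0
top vial 1.0 0 0
top timer 1.0 0 0
top stopper 0.66 0 0
top nut 0.93 0 0
side stopper 0.79 0 0
side timer 0.99 0 0
side vial -0.02 1 -2
side mug 0.26 8 6
side pill 0.1 4 -6
side jar 0.37 8 -7
```

```bash
python3 -c "
from cell import manip
print(manip.sign_off())"
```

```text
the job is handed in; nothing more can be done
None
```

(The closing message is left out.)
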